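# Load the drilled levers on the cranked carrier

## Task

Load all the drilled levers on the carrier for the paint shop: slide each one by its eye over the bent handle end of the rod, round the bend and fully down, the long levers first and then, once all of those are down, the short ones, so that they make one square pile lying flat with every lever pointing the same way, in line over the long end of the carrier's foot. Last of all slide the stop collar down on top of the pile with its handle in line with the levers. Leave the undrilled blank and the other things on the bench where they are.

Things in the scene. Friction and masses are not known exactly. Their poses are not given: they have to be found in the camera images.
- carrier: steel carrier, fixed: foot bar 60 mm wide (x), 12 mm thick, reaching 45 mm to the -y side and 170 mm (the long end) to the +y side of a 12 mm round rod that stands on it. Origin on the bench under the rod's axis, z up; the rod bends in the carrier's x-z plane
- rod_foot (a point): rod axis at the top face of the foot, 12 mm above the bench. From here the rod runs straight up to 165 mm above the bench, then bends towards the carrier's -x in an arc of 45 mm centre-line radius through 35 degrees, then runs straight for 60 mm at 35 degrees from upright to its tip
- rod_tip (a point): end of the rod's axis at its free upper end (rounded, 6 mm beyond), 43 mm from the upright towards the carrier's -x and 240 mm above the bench; nothing stands on the rod at the start
- long1_mid (a point): long forged steel lever, 0.28 kg, may be absent: middle of the grip on its flat web, half-way up (8 mm). +x runs along the web from the drilled eye (centred at x = -70 mm) to the solid end boss (x = +75 mm, 22 mm diameter, 16 mm high). Web 20 mm wide, 8 mm thick, half-way up, free from x = -51 to +64 mm. It lies flat on eye and boss; both faces are alike
- long1_eye (a point): centre of the drilled eye of that long lever, half-way up (8 mm); eye 38 mm outside, hole 18 mm, 16 mm high; same axes, z along the hole
- long2_mid (a point): long forged steel lever, 0.28 kg, may be absent: middle of the grip on its flat web, half-way up (8 mm). +x runs along the web from the drilled eye (centred at x = -70 mm) to the solid end boss (x = +75 mm, 22 mm diameter, 16 mm high). Web 20 mm wide, 8 mm thick, half-way up, free from x = -51 to +64 mm. It lies flat on eye and boss; both faces are alike
- long2_eye (a point): centre of the drilled eye of that long lever, half-way up (8 mm); eye 38 mm outside, hole 18 mm, 16 mm high; same axes, z along the hole
- long3_mid (a point): long forged steel lever, 0.28 kg, may be absent: middle of the grip on its flat web, half-way up (8 mm). +x runs along the web from the drilled eye (centred at x = -70 mm) to the solid end boss (x = +75 mm, 22 mm diameter, 16 mm high). Web 20 mm wide, 8 mm thick, half-way up, free from x = -51 to +64 mm. It lies flat on eye and boss; both faces are alike
- long3_eye (a point): centre of the drilled eye of that long lever, half-way up (8 mm); eye 38 mm outside, hole 18 mm, 16 mm high; same axes, z along the hole
- short1_mid (a point): short forged steel lever, 0.22 kg, may be absent: middle of the grip on its flat web, half-way up (8 mm). +x runs along the web from the drilled eye (centred at x = -70 mm) to the solid end boss (x = +35 mm, 22 mm diameter, 16 mm high). Web 20 mm wide, 8 mm thick, half-way up, free from x = -51 to +24 mm. It lies flat on eye and boss; both faces are alike
- short1_eye (a point): centre of the drilled eye of that short lever, half-way up (8 mm); eye 38 mm outside, hole 18 mm, 16 mm high; same axes, z along the hole
- short2_mid (a point): short forged steel lever, 0.22 kg, may be absent: middle of the grip on its flat web, half-way up (8 mm). +x runs along the web from the drilled eye (centred at x = -70 mm) to the solid end boss (x = +35 mm, 22 mm diameter, 16 mm high). Web 20 mm wide, 8 mm thick, half-way up, free from x = -51 to +24 mm. It lies flat on eye and boss; both faces are alike
- short2_eye (a point): centre of the drilled eye of that short lever, half-way up (8 mm); eye 38 mm outside, hole 18 mm, 16 mm high; same axes, z along the hole
- collar_mid (a point): stop collar, 0.25 kg: middle of the grip on its flat handle, half-way up (12 mm). +x runs along the handle from the thick ring (centred at x = -70 mm) to a 24 mm black ball (x = +32 mm). Handle 14 mm wide, 10 mm thick, half-way up, free from x = -48 to +20 mm. It lies flat on ring and ball; both faces are alike
- collar_eye (a point): centre of the stop collar's ring, half-way up (12 mm); ring 44 mm outside, hole 18 mm, 24 mm high; same axes, z along the hole
- blank: undrilled lever blank, shaped like a long lever but its eye is solid, without a hole; bystander. Origin under its web, 70 mm from its solid eye, which lies towards -x
- bottle: white plastic coolant bottle, 64 mm diameter, 190 mm high, upright, bystander; origin under its centre
- tin: green paste tin, 72 mm diameter, 55 mm high, bystander; origin under its centre
- brush: chip brush with red handle, lying, bystander
- wrench: open-ended wrench, lying, bystander
- nut: small stepped steel bush, 32 mm diameter, 30 mm high, standing, bystander; origin under its centre
Mind the look-alikes: they are no part of the job. Leave any blue or yellow look-alike of the part that bears long3_mid alone.

How it is judged:
By the outcome, as a careful person would: the job done as asked, in the order asked, and still so for the second after the job is handed in, with the robot touching nothing.
Of long1, long2, long3 only 2 to 3 are there at a start; the rules pass over those that are not, and their reading is None.
Of short1, short2 only 1 to 2 are there at a start; the rules pass over those that are not, and their reading is None.
At some moment in a run one of long1, long2, long3, short1, short2, collar may be knocked a few centimetres aside while the robot is not near it.
Once in a run the grip may slacken for a moment while it holds something.
It also fails if it takes over 210 s, if anything falls off the work surface, if the arm or the gripper's body presses on something with over 40 N, if the wrist force passes 120 N, or if a joint passes its speed limit or range.

## Robot

A 7-joint arm with a two-finger parallel gripper is mounted at the origin on the work surface. World frame = base frame: x ahead of the robot, y to its left, z up, the work surface at z = 0. Lengths are in m, angles in rad, forces in N, time in s.
With the tool pointing down it reaches from about 0.425 to 0.925 m from the base axis. Payload 6.8 kg.
Tool frame: the origin (TCP) lies midway between the tips of the shut fingers; the grasp point (between the pads) lies 19 mm behind it; z points along the fingers, y is the line along which they close (so a half turn about z gives the same grasp; the last joint's range is limited). The gripper opens to 85 mm and grips with 20 to 120 N. Pads are 22 mm wide; open, the fingers measure 114 mm over their backs; the gripper's body (76 mm by 85 mm) begins 54 mm behind the grasp point. The pads swing forward as they close: fully open they stand 13 mm farther back than shut.
Start: joints at [-1.447, 0.477, 0.022, 1.555, -0.011, 1.109, -0.083], TCP at [0.155, 0.657, 0.231] pointing down, gripper open.
Joint ranges: [-2.96, 2.96], [-0.34, 2.1], [-1.41, 1.46], [0.24, 2.44], [-1.37, 4.51], [0.17, 1.92], [-2.96, 2.96]. Speed limits (rad/s): [2.39, 2.39, 3.14, 3.14, 3.14, 3.14, 3.14].

## Interface

Orientations are given as a unit quaternion [w, x, y, z].
In Python, from station import bot, imaging gives the robot as it stands.
- The arm moves only by the tool move_arm, never from a script. Its argument "commands" is a list that holds one entry, the list of rows, each a list of 7 numbers: the shift along the tool's x, y, z in m, then the turn, a rotation vector about the tool's x, y, z in degrees, then the finger opening in m, from 0 to 0.0854. In form: [[[x, y, z, rx, ry, rz, grip], ...]]. A call has 1 to 20 rows; each row shifts and turns the commanded pose from where the row before left it, along the tool's axes as they then stand; what a row does not reach is not made up. A row lasts 1/8 s, in which the tool goes at most 62.5 mm and 10.7 degrees, less where a joint would pass 70% of its speed; a pose out of reach is approached as far as the arm can. A call is refused whole if a number of a shift passes 0.0625 or a number of a turn 10.7, either way. A call with a gripper value outside its range is refused whole. The fingers move at their own pace and stop on an object; "squeeze" is the grip in N (left out, the last holds). Time passes only in rows, so rows that do not move let the fingers close. It gives the time, the measured TCP pose, the force, the opening and the grip force at its end, in the units of the state.
- bot.get_obs(): the state, without advancing time (a new reading comes with each control period).
- imaging.read_camera(name): name is "scene" or "top" or "wrist"; returns the picture (420x560x3 uint8, red, green, blue); there is no depth.
- imaging.calibration(name): a dict with "intrinsics" (3x3 intrinsics, pixels), "extrinsics" (4x4, takes a point from camera to world coordinates); the wrist camera has in their place "mount" (4x4, takes a point from camera to tool coordinates, whose origin is the TCP and whose axes are the flange's). Camera axes: x right, y down, z forward; pixel columns grow to the right and rows downward; lengths in m; the calibration is good to about 2 mm. A picture is of the moment at which its call begins: read the wrist's pose just before it. calibration takes no time and is no camera call.
- bot.hand_in(): hands the job in; it is judged then, once.
The state is a dict: "t": time; "q": joint angles; "joint_vel": joint speeds; "joint_torque": joint torques, N m; "eef_pos": TCP position; "tool_rot": TCP orientation; "contact_force": force on the tool from outside, world axes, zero at the start; "torque": the same for the moment, N m; "gripper_width": opening from 0.0 (shut) to 1.0 (fully open); "grasp_force": force on a finger pad.
Only numpy, scipy, OpenCV 4.12 (cv2) and the standard library are available. Lean on these libraries where they do the work, as an engineer would, in place of code of your own. Each camera call takes 0.05 s, during which the arm holds its last target. There are 200 camera calls.

## Working session

There is one attempt and no reset: what is moved stays moved. The work goes in short steps, Python scripts to look and compute and a tool call to move; the robot and the scene stay as the last step left them, time stands still between calls to the robot, and variables do not carry over. Pictures are saved under pics/ and viewed, at most 14 in all, crops included, and the job is handed in when it is done.

Besides the shell and the picture viewer there is one more tool, called after "Emit:" as name(argument=value, ...), one argument or row to a line, values as JSON. move_arm: Moves the arm, as the interface text tells. Its arguments: {"type":"object","properties":{"commands":{"type":"array","items":{"type":"array","items":{"type":"array","items":{"type":"number"}}}},"squeeze":{"type":"number"}},"required":["commands"]}

```bash
ls; mkdir -p pics; python3 - <<'E'
from station import bot, imaging
import cv2, numpy as np
o=bot.get_obs();print({k:np.round(v,3).tolist() for k,v in o.items()})
for n in ["scene","top","wrist"]:
    c=imaging.calibration(n);print(n,{k:np.round(v,4).tolist() for k,v in c.items()})
a=imaging.read_camera("top");b=imaging.read_camera("scene")
np.save("top0.npy",a);np.save("scene0.npy",b)
cv2.imwrite("pics/top0.png",cv2.resize(a[...,::-1],(800,600),interpolation=cv2.INTER_CUBIC))
cv2.imwrite("pics/scene0.png",cv2.resize(b[...,::-1],(800,600),interpolation=cv2.INTER_CUBIC))
E
```

```text
pics
{'t': 0.0, 'q': [-1.447, 0.478, 0.022, 1.556, -0.012, 1.109, -0.083], 'joint_vel': [-0.001, -0.002, -0.0, 0.001, -0.0, -0.001, -0.001], 'joint_torque': [0.001, -59.644, 1.609, -28.12, 0.012, 0.009, 0.0], 'eef_pos': [0.155, 0.656, 0.23], 'tool_rot': [-0.0, 0.116, 0.993, -0.001], 'contact_force': [0.401, 0.005, 0.186], 'torque': [-0.006, -0.035, -0.012], 'grasp_force': 0.0, 'gripper_width': 1.0}
scene {'intrinsics': [[493.8095, 0.0, 279.3894], [0.0, 493.8095, 207.4863], [0.0, 0.0, 1.0]], 'extrinsics': [[-0.1659, 0.613, -0.7725, 1.6195], [0.986, 0.1169, -0.1189, 0.187], [0.0175, -0.7814, -0.6238, 1.0543], [0.0, 0.0, 0.0, 1.0]]}
top {'intrinsics': [[390.2494, 0.0, 273.7231], [0.0, 390.2494, 215.2641], [0.0, 0.0, 1.0]], 'extrinsics': [[0.0156, -0.9845, 0.1744, 0.3027], [-0.9998, -0.018, -0.0121, 0.0241], [0.015, -0.1742, -0.9846, 1.4361], [0.0, 0.0, 0.0, 1.0]]}
wrist {'intrinsics': [[354.0893, 0.0, 282.007], [0.0, 354.0893, 210.5751], [0.0, 0.0, 1.0]], 'mount': [[-0.0008, -0.9617, -0.2742, 0.0701], [1.0, -0.0007, -0.0004, -0.0005], [0.0002, -0.2742, 0.9617, -0.1423], [0.0, 0.0, 0.0, 1.0]]}
```

View pics/top0.png

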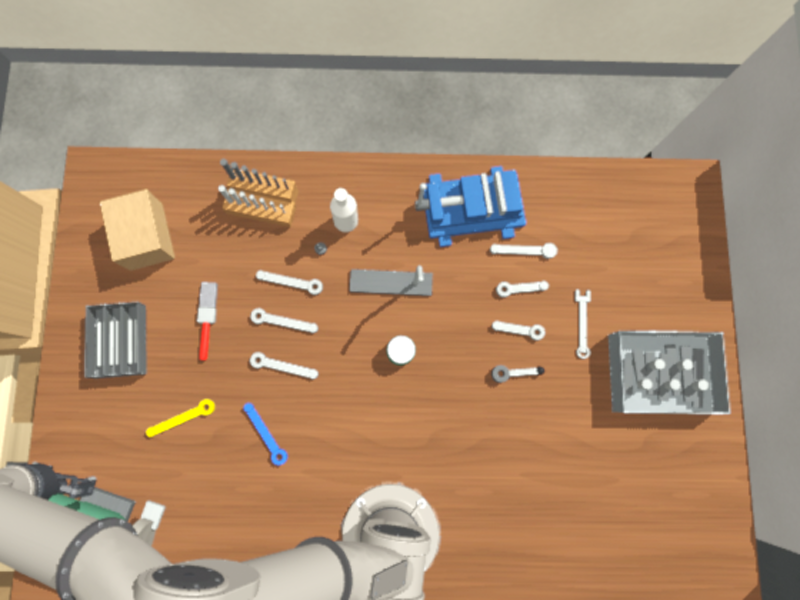

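View pics/scene0.png

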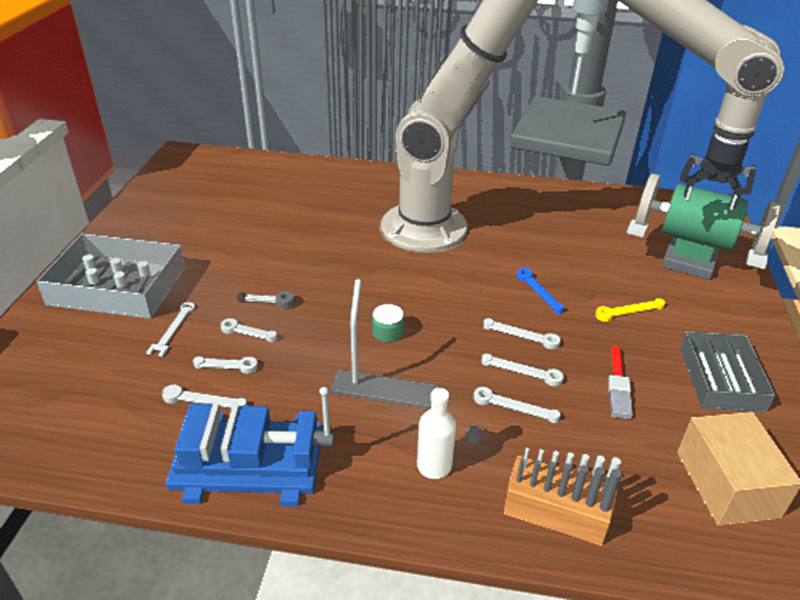

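The top view shows three white long levers on the left at (290,283), (285,321) and (285,366). There are two short levers on the right at (522,288) and (518,330), and the collar is at (518,373). The blank, with a solid eye, is at (523,250). The blue lever at (265,435) and the yellow one at (180,418) are look-alikes to leave alone. The carrier is at (392,282), with its long end towards image left (+y). Next I measure these.

```bash
cat > h.py <<'E'
from station import bot, imaging
import cv2, numpy as np
from scipy.spatial.transform import Rotation as R
def cam(name):
    """intrinsics, camera->world"""
    c=imaging.calibration(name)
    if name!="wrist": return c["intrinsics"],c["extrinsics"]
    o=bot.get_obs(); T=np.eye(4); w,x,y,z=o["tool_rot"]
    T[:3,:3]=R.from_quat([x,y,z,w]).as_matrix(); T[:3,3]=o["eef_pos"]
    return c["intrinsics"],T@c["mount"]
def toplane(K,E,uv,z):
    uv=np.atleast_2d(np.asarray(uv,float)); d=np.c_[uv,np.ones(len(uv))]@np.linalg.inv(K).T@E[:3,:3].T
    return E[:3,3]+d*((z-E[2,3])/d[:,2])[:,None]
def proj(K,E,P):
    P=np.atleast_2d(P); p=(P-E[:3,3])@E[:3,:3]@K.T
    return p[:,:2]/p[:,2:]
def blobs(img,K,E,z=.014,lo=140,amin=40):
    """bright grey blobs: length axis, eye hole (if any)"""
    hsv=cv2.cvtColor(img,cv2.COLOR_RGB2HSV)
    m=((hsv[...,1]<60)&(hsv[...,2]>lo)).astype(np.uint8)
    cs,hi=cv2.findContours(m,cv2.RETR_CCOMP,cv2.CHAIN_APPROX_NONE); out=[]
    for i,c in enumerate(cs):
        if hi[0][i][3]>=0 or cv2.contourArea(c)<amin: continue
        P=toplane(K,E,c[:,0],z)[:,:2]
        (cx,cy),(w,h),a=cv2.minAreaRect((P*1000).astype(np.float32))
        if not(85<max(w,h)<205 and 14<min(w,h)<60): continue
        holes=[]; k=hi[0][i][2]
        while k>=0:
            M=np.zeros_like(m); cv2.drawContours(M,cs,k,1,-1); n=M.sum()
            holes.append((int(n),toplane(K,E,cs[k][:,0].mean(0),.016)[0,:2].round(4).tolist())); k=hi[0][k][0]
        out.append((np.round([cx,cy],1).tolist(),round(max(w,h)),round(min(w,h)),sorted(holes)[::-1][:2],c[:,0].mean(0).round().tolist()))
    return out
E
python3 - <<'E'
from h import *
for n in ["top","scene"]:
    a=np.load(n+"0.npy");K,E=cam(n);print(n)
    for b in blobs(a,K,E): print(b)
a=np.load("top0.npy");b=np.load("scene0.npy")
# crops: carrier top native x 235..315,y 170..230 ; scene 220..320, 185..285
A=cv2.resize(a[165:225,235:315],None,fx=6,fy=6,interpolation=cv2.INTER_CUBIC)
B=cv2.resize(b[190:290,225:315],None,fx=3.5,fy=3.5,interpolation=cv2.INTER_CUBIC)
C=np.zeros((600,800,3),np.uint8);C[:360,:480]=A;C[:350,481:481+315]=B
L=cv2.resize(a[165:270,340:385],None,fx=2.2,fy=2.2,interpolation=cv2.INTER_CUBIC)
L2=cv2.resize(a[185:270,170:230],None,fx=2.8,fy=2.8,interpolation=cv2.INTER_CUBIC)
C[362:362+L.shape[0],:L.shape[1]]=L;C[362:362+L2.shape[0],300:300+L2.shape[1]]=L2
cv2.imwrite("pics/crop1.png",C[...,::-1])
for p in [(418,283),(400,350),(345,225)]: print(toplane(*cam("top"),np.array(p)/1.4286,.01).round(3))
E
```

```text
top
([65.3, 690.2], 115, 35, [], [75.0, 352.0])
([267.7, 970.7], 191, 24, [], [2.0, 290.0])
([389.8, -311.8], 113, 40, [(42, [0.3908, -0.2752])], [360.0, 260.0])
([395.0, 278.4], 176, 41, [(17, [0.4148, 0.3438])], [198.0, 256.0])
([501.8, -321.5], 137, 38, [(19, [0.498, -0.3703])], [363.0, 230.0])
([450.2, 752.3], 118, 14, [], [69.0, 240.0])
([442.0, 711.8], 142, 22, [], [79.0, 243.0])
([517.9, 281.9], 177, 39, [(14, [0.5275, 0.3494])], [198.0, 225.0])
([523.7, -491.0], 179, 38, [(16, [0.4435, -0.4869])], [408.0, 225.0])
([611.3, -334.2], 136, 38, [(17, [0.61, -0.2867])], [365.0, 201.0])
([560.5, 483.4], 109, 46, [], [145.0, 212.0])
([625.5, 32.7], 164, 57, [], [266.0, 196.0])
([618.0, 274.9], 176, 39, [(21, [0.6083, 0.2071])], [203.0, 197.0])
([715.8, -340.4], 175, 39, [], [366.0, 175.0])
([855.8, 435.0], 87, 28, [(5, [0.8501, 0.4186]), (5, [0.8419, 0.4257])], [164.0, 135.0])
([875.9, -244.8], 117, 33, [], [339.0, 133.0])
([878.9, -282.7], 115, 16, [], [350.0, 134.0])
scene
([631.3, 271.5], 173, 49, [(19, [0.6133, 0.2039])], [361.0, 283.0])
([711.6, -99.4], 124, 17, [], [227.0, 287.0])
([565.1, 478.9], 118, 44, [], [434.0, 277.0])
([625.2, -335.8], 135, 47, [(21, [0.6143, -0.2891]), (5, [0.6269, -0.3798])], [157.0, 254.0])
([452.9, 712.5], 119, 27, [], [510.0, 263.0])
([525.1, 279.4], 173, 50, [(10, [0.5321, 0.3432]), (5, [0.5387, 0.347])], [365.0, 258.0])
([408.9, 273.7], 175, 51, [(5, [0.419, 0.3379])], [365.0, 233.0])
([515.0, -323.2], 137, 49, [(14, [0.5028, -0.3732])], [173.0, 231.0])
([532.9, -487.7], 182, 38, [(16, [0.458, -0.4843]), (5, [0.4609, -0.4944])], [118.0, 232.0])
([363.5, -776.7], 130, 25, [], [62.0, 187.0])
([-698.2, 933.6], 95, 51, [], [511.0, 98.0])
[[ 0.622 -0.063  0.01 ]]
[[ 0.445 -0.018  0.01 ]]
[[0.776 0.133 0.01 ]]
```

View pics/crop1.png

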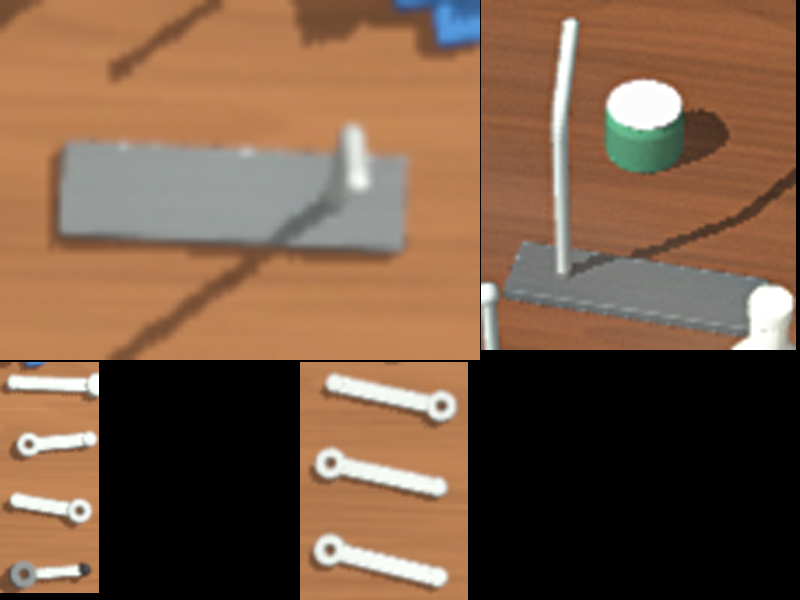

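The crop confirms ringed eyes on three long and two short levers. The collar is the grey ring with the black ball, and the blank is solid. I fit the carrier pose from the foot corners (top crop) and the rod tip and base (both cameras).

```bash
python3 - <<'E'
from h import *
from scipy.optimize import least_squares
T=cam("top");S=cam("scene")
cor=np.array([(64,143),(407,157),(404,249),(58,236)])/6+[235,165]
tipT=np.array([358,184])/6+[235,165]; tipS=np.array([89,22])/3.5+[225,190]; bS=np.array([563-481,272])/3.5+[225,190]
Pc=np.array([[.03,.17,.012],[.03,-.045,.012],[-.03,-.045,.012],[-.03,.17,.012]])
tip=np.array([[-.0445,0,.243]]);base=np.array([[0,0,.012]])
W=lambda p,P:P@R.from_euler('z',p[2]).as_matrix().T+[p[0],p[1],0]
f=lambda p:np.r_[(proj(*T,W(p,Pc))-cor).ravel(),(proj(*T,W(p,tip))-tipT).ravel(),(proj(*S,W(p,tip))-tipS).ravel(),(proj(*S,W(p,base))-bS).ravel()]
r=least_squares(f,[.62,-.06,0]);print(r.x,np.degrees(r.x[2]),f(r.x).round(1))
print(toplane(*T,cor,.012).round(4))
E
```

```text
[ 0.62209089 -0.0550493  -0.01595383] -0.9140872884386173 [-0.3 -0.3 -0.2 -0.7  0.  -0.3 -0.  -0.1 -0.3  0.  -0.3 -0.9 -0.2 -0.7]
[[ 0.6537  0.1133  0.012 ]
 [ 0.6489 -0.1012  0.012 ]
 [ 0.5902 -0.0995  0.012 ]
 [ 0.5944  0.1154  0.012 ]]
```

```bash
cat > plan.py <<'E'
from h import *
CX,CY,CYAW=.622,-.055,-.9
def pose(eye,yaw,tau=0,off=.07,d=.006):
    """TCP pose with the lever's eye centre at eye, lever along yaw (deg), tilted tau about its axis"""
    c,s=np.cos(np.radians(yaw)),np.sin(np.radians(yaw))
    M=np.c_[[c,s,0],[s,-c,0],[0,0,-1]]@R.from_euler('x',tau,degrees=True).as_matrix()
    return M,np.array(eye)+off*M[:,0]+d*M[:,2]
def now():
    o=bot.get_obs();w,x,y,z=o["tool_rot"];return R.from_quat([x,y,z,w]).as_matrix(),np.array(o["eef_pos"])
def rows(wps,vmax=.06,wmax=9.,grip=.085,start=None):
    """tool-frame rows through waypoints (M,p[,v])"""
    M,p=start or now();out=[]
    for wp in wps:
        M1,p1=wp[:2];v=wp[2] if len(wp)>2 else vmax
        rv=R.from_matrix(M.T@M1).as_rotvec();n=max(1,int(np.ceil(max(np.linalg.norm(p1-p)/v,np.degrees(np.linalg.norm(rv))/wmax))))
        Ms,ps=M.copy(),p.copy()
        for i in range(1,n+1):
            Mt=Ms@R.from_rotvec(rv*i/n).as_matrix();pt=ps+(p1-ps)*i/n
            s=np.round(M.T@(pt-p),4);t=np.round(np.degrees(R.from_matrix(M.T@Mt).as_rotvec()),1)
            p=p+M@s;M=M@R.from_rotvec(np.radians(t)).as_matrix()
            out.append("["+",".join(f"{v:g}" for v in [*(s+0.),*(t+0.),grip])+"]")
    print(len(out));print(",".join(out));return M,p
def carr(x,z,y=0):
    q=R.from_euler('z',CYAW,degrees=True).apply([x,y,z]);return q+[CX,CY,0]
U=np.array([-np.sin(np.radians(35)),np.cos(np.radians(35))])
def onrod(s):
    """s = distance above rod tip (neg = down the rod): carrier x,z and tilt"""
    if s>-.06: x,z=np.array([-.0425,.240])+s*U;return x,z,-35.
    a=(-.06-s)/.045
    if a<np.radians(35): b=np.radians(35)-a;return -.045+.045*np.cos(b),.165+.045*np.sin(b),-np.degrees(b)
    return 0,.165-(-.06-s-.045*np.radians(35)),0.
def rodpose(s,**k):
    x,z,t=onrod(s);return pose(carr(x,z),90+CYAW,t,**k)
def look(name):
    """wrist picture: levers seen, as centre (mm), length, width, hole"""
    K,E=cam("wrist");a=imaging.read_camera("wrist");np.save(name+".npy",a)
    for lo in (140,170,110):
        print(lo);[print(b) for b in blobs(a,K,E,lo=lo,amin=600)]
    return a
E
python3 - <<'E'
from plan import *
rows([pose([.61,.206,.206],82,off=.03)])
E
```

```text
11
[-0.0494,-0.0276,0.0028,0,0,7.7,0.085],[-0.0527,-0.0208,0.0028,0,0,7.7,0.085],[-0.055,-0.0135,0.0028,0,0,7.7,0.085],[-0.0563,-0.006,0.0029,0,0,7.7,0.085],[-0.0566,0.0015,0.0028,0,0,7.7,0.085],[-0.0558,0.0092,0.0028,0,0,7.7,0.085],[-0.0542,0.0165,0.0028,0,0.1,7.7,0.085],[-0.0514,0.0237,0.0027,0,0,7.7,0.085],[-0.0479,0.0303,0.0028,0,0,7.7,0.085],[-0.0433,0.0365,0.0027,-0.1,0,7.7,0.085],[-0.038,0.0419,0.0028,0,0,7.7,0.085]
```

Emit:
move_arm(
  commands=[
    [[-0.049,-0.028,0.003,0,0,7.7,0.085],[-0.053,-0.021,0.003,0,0,7.7,0.085],[-0.055,-0.0135,0.003,0,0,7.7,0.085],[-0.056,-0.006,0.003,0,0,7.7,0.085],[-0.0565,0.0015,0.003,0,0,7.7,0.085],[-0.056,0.009,0.003,0,0,7.7,0.085],[-0.054,0.0165,0.003,0,0,7.7,0.085],[-0.0515,0.0235,0.003,0,0,7.7,0.085],[-0.048,0.03,0.003,0,0,7.7,0.085],[-0.043,0.0365,0.003,0,0,7.7,0.085],[-0.038,0.042,0.003,0,0,7.7,0.085],[0,0,0,0,0,0,0.085],[0,0,0,0,0,0,0.085]],
  ],
  squeeze=80,
)

```text
t: 1.72
eef_pos: [0.6126, 0.2362, 0.1976]
tool_rot: [-0.0, 0.754, 0.656, -0.001]
contact_force: [0.4, 0.6, -0.4]
gripper_width: 0.994
grasp_force: 0.0
```

```bash
python3 - <<'E'
from plan import *
M,p=now();print(p,M[:,0],bot.get_obs()["q"])
a=look("w1");cv2.imwrite("pics/w1.png",a[...,::-1])
E
```

```text
[0.61260276 0.23616518 0.19764565] [ 1.38155595e-01  9.90410519e-01 -1.86461433e-04] [-0.79991189  0.51277411  0.47802021  1.65980997 -0.26612122  1.03540671
 -0.3759591 ]
140
([399.9, 275.8], 175, 45, [(245, [0.418, 0.341])], [54.0, 167.0])
([514.4, 281.5], 175, 40, [(309, [0.5314, 0.3471])], [173.0, 143.0])
([619.3, 273.9], 174, 39, [(276, [0.6092, 0.2065])], [289.0, 140.0])
170
([405.1, 274.5], 174, 42, [(342, [0.4173, 0.342])], [54.0, 174.0])
([519.9, 280.2], 174, 38, [(374, [0.5306, 0.3476]), (8, [0.5058, 0.217])], [173.0, 146.0])
([619.8, 273.9], 174, 37, [(305, [0.6092, 0.2065])], [289.0, 142.0])
110
([628.0, 68.4], 93, 58, [], [319.0, 335.0])
([400.0, 276.0], 176, 45, [(194, [0.419, 0.3412])], [54.0, 165.0])
([516.2, 281.2], 175, 40, [(269, [0.5313, 0.3473])], [173.0, 143.0])
([618.9, 274.0], 174, 39, [(237, [0.6093, 0.2068])], [289.0, 139.0])
```

View pics/w1.png

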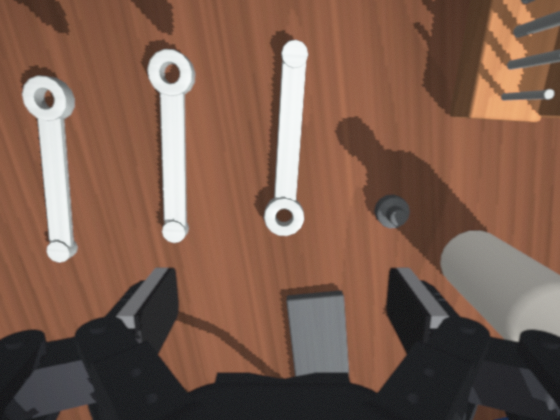

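The wrist view shows lever A with its eye at pixel (284,216) and boss at (294,52). Levers B and C are also drilled, and all lengths come out at about 175 mm as they should. I plan the pick of A.

```bash
cat >> plan.py <<'E'
def pick(eye,yaw,z=.003,lift=.16,h=.008,off=.07):
    g=pose([*eye,z],yaw,d=0,off=off)
    up=lambda q,dz:(q[0],q[1]+[0,0,dz])
    print("down");e=rows([up(g,.05),(*g,.017)],grip=.055)
    print("lift");rows([up(g,lift)],start=e,grip=0)
E
python3 -c "
from plan import *
pick([.6093,.2066],81.5)"
```

```text
down
6
[0.0131,0.0008,0.0483,0,0,0.2,0.055],[0.0131,0.0007,0.0482,-0.1,0,0.2,0.055],[0.0131,0.0006,0.0483,0,0,0.2,0.055],[0,0,0.0167,0,0,0,0.055],[0,0,0.0166,0,0,0,0.055],[0,0,0.0167,0,0,0,0.055]
lift
3
[0,0,-0.0533,0,0,0,0],[0,0,-0.0534,0,0,0,0],[0,0,-0.0533,0,0,0,0]
```

Emit:
move_arm(
  commands=[
    [[0.013,0.0008,0.048,0,0,0.2,0.055],[0.013,0.0007,0.048,0,0,0.2,0.055],[0.013,0.0006,0.0485,0,0,0.2,0.055],[0,0,0.0167,0,0,0,0.055],[0,0,0.0167,0,0,0,0.055],[0,0,0.0167,0,0,0,0.055],[0,0,0,0,0,0,0.055],[0,0,0,0,0,0,0],[0,0,0,0,0,0,0],[0,0,0,0,0,0,0],[0,0,0,0,0,0,0],[0,0,0,0,0,0,0]],
  ],
  squeeze=90,
)

```text
t: 3.28
eef_pos: [0.622, 0.2742, 0.0053]
tool_rot: [0.0, 0.758, 0.652, 0.001]
contact_force: [-0.5, 0.2, 5.0]
gripper_width: 0.194
grasp_force: 88.4
```

Emit:
move_arm(
  commands=[
    [[0,0,-0.02,0,0,0,0],[0,0,-0.05,0,0,0,0],[0,0,-0.05,0,0,0,0],[0,0,-0.05,0,0,0,0],[0,0,-0.05,0,0,0,0],[0,0,0,0,0,0,0],[0,0,0,0,0,0,0]],
  ],
)

```text
t: 4.15
eef_pos: [0.6201, 0.274, 0.2236]
tool_rot: [-0.0, 0.758, 0.652, -0.0]
contact_force: [0.1, 0.0, -2.8]
gripper_width: 0.2
grasp_force: 88.2
```

```bash
python3 -c "
from plan import *
print(now()[1],bot.get_obs()['contact_force'])
rows([rodpose(.035,d=.005),],grip=0)"
```

```text
[0.62005745 0.27395917 0.22361454] [ 0.10993434  0.01784751 -2.82087179]
5
[-0.0527,-0.0035,-0.0082,-7,0.5,-1.5,0],[-0.0526,-0.0039,-0.0091,-7,0.4,-1.5,0],[-0.0523,-0.004,-0.0099,-7,0.5,-1.5,0],[-0.0522,-0.0041,-0.0109,-7,0.5,-1.5,0],[-0.052,-0.0042,-0.0119,-7,0.4,-1.4,0]
```

Emit:
move_arm(
  commands=[
    [[0,0,-0.04,0,0,0,0],[-0.0527,-0.0035,-0.0082,-7,0.5,-1.5,0],[-0.0526,-0.004,-0.009,-7,0.4,-1.5,0],[-0.0523,-0.004,-0.01,-7,0.5,-1.5,0],[-0.0522,-0.004,-0.011,-7,0.5,-1.5,0],[-0.052,-0.004,-0.012,-7,0.4,-1.4,0],[0,0,0,0,0,0,0],[0,0,0,0,0,0,0]],
  ],
)

```text
t: 5.15
eef_pos: [0.5633, 0.0162, 0.304]
tool_rot: [0.214, 0.68, 0.669, 0.21]
contact_force: [0.4, 0.5, -1.6]
gripper_width: 0.197
grasp_force: 88.6
```

```bash
python3 - <<'E'
from plan import *
print(bot.get_obs())
k=dict(off=.0684,d=.0027)
M,p=rodpose(.035,**k);M0,p0=now();print(p0-p,R.from_matrix(M0.T@M).as_euler('xyz',degrees=True))
e=rows([rodpose(.035,**k)],grip=0)
rows([rodpose(-.06,**k)],start=e,vmax=.02,grip=0)
A=imaging.read_camera("top");B=imaging.read_camera("scene")
eye=p0+M0@np.array([-.0684,0,-.0027]);print("eye",eye)
C=[]
for n,a in (("top",A),("scene",B)):
    u=proj(*cam(n),eye)[0]; v=u.astype(int);print(n,u,proj(*cam(n),[carr(-.0425,.24)])[0])
    C.append(cv2.resize(a[max(0,v[1]-30):v[1]+40,v[0]-35:v[0]+35][:70],(400,400),interpolation=cv2.INTER_CUBIC))
cv2.imwrite("pics/thr1.png",np.hstack(C)[...,::-1])
E
```

```text
{'t': 5.15, 'q': array([-0.93191962, -0.11986464,  0.67798702,  2.22528946,  0.50697961,
        0.46127847, -0.64543906]), 'joint_vel': array([-1.08570644e-02,  3.18564696e-02, -1.69900481e-02, -4.06838223e-02,
       -8.53692711e-04, -1.76988632e-03, -7.48370110e-06]), 'joint_torque': array([ 9.78829823e-01, -1.54279876e+01, -1.61820620e+00, -2.90491050e+01,
        8.97696912e-01, -2.07815811e+00, -2.96385133e-04]), 'eef_pos': array([0.56334504, 0.01621711, 0.30397995]), 'tool_rot': array([0.2139987 , 0.68017838, 0.66877737, 0.21047267]), 'contact_force': array([ 0.3768895 ,  0.46791283, -1.62630703]), 'torque': array([0.12692795, 0.92019615, 0.04975966]), 'grasp_force': 88.56334290001541, 'gripper_width': 0.19742239108605386}
[0.00128964 0.00186698 0.03752134] [-0.06595555  0.03445755 -0.05763118]
1
[-0.0019,-0.0225,0.03,-0.1,0,-0.1,0]
5
[0,0,0.019,0,0,0,0],[0,-0.0001,0.019,0,0,0,0],[0,0,0.019,0,0,0,0],[0.0001,0,0.019,0,0,0,0],[0,0,0.019,0,0,0,0]
eye [ 0.56064481 -0.05214724  0.30618776]
top [295.03017664 196.50372288] [294.31322114 195.32468929]
scene [251.86894156 172.71133413] [250.05068804 196.63547618]
```

View pics/thr1.png

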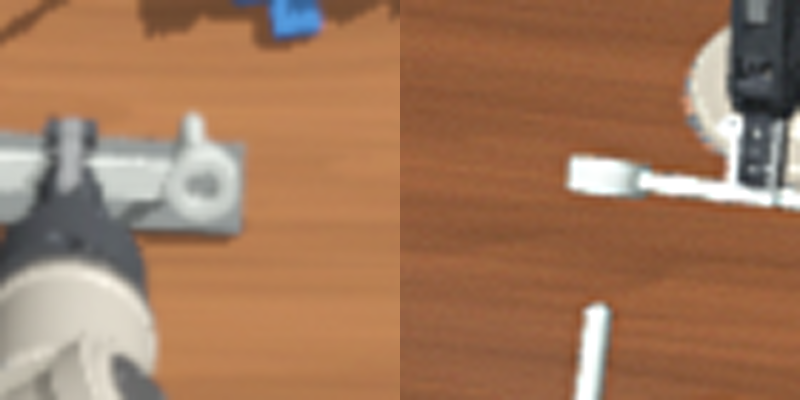

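The eye (scene crop 605,177) lies about 37 mm above and slightly beside the tip (597,308), which matches the model. I correct the position and slide down the inclined part.

Emit:
move_arm(
  commands=[
    [[-0.002,-0.0225,0.01,0,0,0,0],[0,0,0.02,0,0,0,0],[0,0,0,0,0,0,0],[0,0,0.015,0,0,0,0],[0,0,0.015,0,0,0,0],[0,0,0.015,0,0,0,0],[0,0,0,0,0,0,0]],
  ],
)

```text
t: 6.12
eef_pos: [0.5891, 0.0142, 0.2301]
tool_rot: [0.215, 0.68, 0.669, 0.21]
contact_force: [-0.0, 0.9, -2.6]
gripper_width: 0.194
grasp_force: 88.5
```

```bash
cat >> plan.py <<'E'
def seat(k,s0,zeye,grip=0,**kw):
    """rows from where the tool is, along the rod, to eye height zeye"""
    M,p=rodpose(s0,**k);M0,p0=now();print("err mm, deg",((p0-p)*1e3).round(1),np.degrees(R.from_matrix(M0.T@M).as_rotvec()).round(1),bot.get_obs()["contact_force"].round(1))
    L=-.06-.045*np.radians(35)
    w=[rodpose(s,**k)+(.02,) for s in np.linspace(-.06,L,5)[0 if s0>-.06 else 1:]]
    w+=[rodpose(L-(.165-zeye-.01),**k)+(.03,),rodpose(L-(.165-zeye),**k)+(.005,)]
    return rows(w,grip=grip)
E
python3 - <<'E'
from plan import *
k=dict(off=.0684,d=.0027)
seat(k,-.01,.02)
B=imaging.read_camera("scene");cv2.imwrite("pics/s2.png",cv2.resize(B[140:290,200:350],(600,600))[...,::-1])
E
```

```text
err mm, deg [1.2 0.3 0.6] [-0.   0.1  0. ] [-0.   0.9 -2.6]
15
[-0.0001,-0.0005,0.0166,0,0,0,0],[0,-0.0004,0.0166,0,0.1,0,0],[-0.0001,-0.0005,0.0165,0,0,0,0],[0,-0.0009,0.0069,8.7,0,0,0],[0,-0.0009,0.0068,8.8,0,0,0],[0,-0.001,0.0068,8.7,0,0,0],[0,-0.0009,0.0068,8.8,0,0,0],[0,0,0.027,0,0,0,0],[0,0,0.027,0,0,0,0],[0,0.0001,0.027,0,0,0,0],[0,0,0.027,0,0,0,0],[0,0,0.027,0,0,0,0],[0,0,0.0033,0,0,0,0],[0,0,0.0034,0,0,0,0],[0,0,0.0033,0,0,0,0]
```

View pics/s2.png

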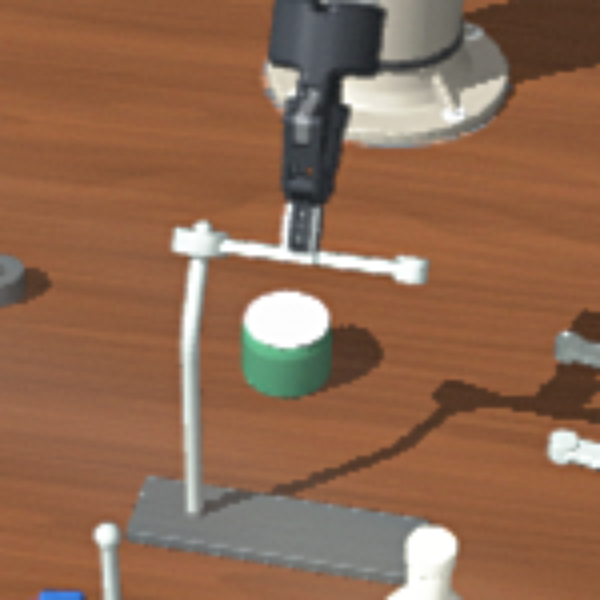

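The lever is on the rod, with the tip showing through the eye. Now round the bend and down.

Emit:
move_arm(
  commands=[
    [[0,-0.0005,0.0166,0,0,0,0],[0,-0.0005,0.0166,0,0,0,0],[0,-0.0005,0.0165,0,0,0,0],[0,-0.001,0.007,8.7,0,0,0],[0,-0.001,0.007,8.7,0,0,0],[0,-0.001,0.007,8.8,0,0,0],[0,-0.001,0.007,8.8,0,0,0],[0,0,0,0,0,0,0]],
  ],
)

```text
t: 7.18
eef_pos: [0.6245, 0.0108, 0.1725]
tool_rot: [0.023, 0.715, 0.699, 0.011]
contact_force: [6.8, 6.7, -4.6]
gripper_width: 0.196
grasp_force: 88.3
```

Emit:
move_arm(
  commands=[
    [[0,0,0.027,0,0,0,0],[0,0,0.027,0,0,0,0],[0,0,0.027,0,0,0,0],[0,0,0.027,0,0,0,0],[0,0,0.022,0,0,0,0],[0,0,0.004,0,0,0,0],[0,0,0.004,0,0,0,0],[0,0,0,0,0,0,0]],
  ],
)

```text
t: 8.18
eef_pos: [0.6278, 0.0106, 0.035]
tool_rot: [0.022, 0.714, 0.7, 0.011]
contact_force: [-0.2, 12.0, 1.3]
gripper_width: 0.2
grasp_force: 89.2
```

```bash
python3 - <<'E'
from plan import *
k=dict(off=.0684,d=.0027)
M,p=pose(carr(0,.02),90+CYAW,**k);M0,p0=now();print(((p0-p)*1e3).round(1),np.degrees(R.from_matrix(M0.T@M).as_rotvec()).round(1),bot.get_obs()["contact_force"])
E
```

```text
[ 4.8 -2.8 17.7] [ 2.7  0.9 -0.2] [-0.18082287 12.02523476  1.25667624]
```

Emit:
move_arm(
  commands=[
    [[0.002,-0.003,0,2.7,0.9,-0.2,0],[0.001,-0.0015,0.005,0,0,0,0],[0,0,0.006,0,0,0,0],[0,0,0.003,0,0,0,0],[0,0,0.002,0,0,0,0],[0,0,0,0,0,0,0]],
  ],
)

```text
t: 8.93
eef_pos: [0.6252, 0.0109, 0.0195]
tool_rot: [0.002, 0.713, 0.701, 0.0]
contact_force: [4.0, 5.9, 1.8]
gripper_width: 0.189
grasp_force: 89.1
```

```bash
python3 - <<'E'
from plan import *
k=dict(off=.0684,d=.0027)
M,p=pose(carr(0,.02),90+CYAW,**k);M0,p0=now();print(((p0-p)*1e3).round(1),np.degrees(R.from_matrix(M0.T@M).as_rotvec()).round(1),bot.get_obs()["contact_force"],bot.get_obs()["q"].round(2))
E
```

```text
[ 2.2 -2.5  2.2] [ 0.2  0.1 -0.1] [4.04539652 5.9367689  1.79816112] [ 0.09  0.67 -0.28  1.81  0.27  0.7  -0.36]
```

Emit:
move_arm(
  commands=[
    [[0.003,0,0,0,0,0,0],[0,0,0.0015,0,0,0,0],[0,0,0.0015,0,0,0,0],[0,0,0,0,0,0,0]],
  ],
)

```text
t: 9.43
eef_pos: [0.6242, 0.0121, 0.0172]
tool_rot: [0.002, 0.714, 0.7, -0.001]
contact_force: [-0.6, 3.6, 15.9]
gripper_width: 0.197
grasp_force: 90.9
```

```bash
python3 - <<'E'
from plan import *
k=dict(off=.0684,d=.0027)
M,p=pose(carr(0,.02),90+CYAW,**k);M0,p0=now();print(((p0-p)*1e3).round(1),np.degrees(R.from_matrix(M0.T@M).as_rotvec()).round(1),bot.get_obs()["contact_force"],bot.get_obs()["q"].round(2))
E
```

```text
[ 1.1 -1.3 -0.1] [ 0.   0.2 -0.2] [-0.61360201  3.57101321 15.86237094] [ 0.08  0.67 -0.27  1.81  0.27  0.7  -0.37]
```

Emit:
move_arm(
  commands=[
    [[0,0,-0.0015,0,0,0,0.02],[0,0,0,0,0,0,0.05],[0,0,0,0,0,0,0.05],[0,0,0,0,0,0,0.06],[0,0,-0.03,0,0,0,0.06],[0,0,-0.05,0,0,0,0.06],[0,0,-0.06,0,0,0,0.085],[0,0,-0.06,0,0,0,0.085],[0,0,-0.04,0,0,0,0.085],[0,0,0,0,0,0,0.085]],
  ],
)

```text
t: 10.68
eef_pos: [0.624, 0.0115, 0.2589]
tool_rot: [0.001, 0.715, 0.699, -0.001]
contact_force: [0.1, -0.4, -0.6]
gripper_width: 0.992
grasp_force: 0.0
```

```bash
sed -i 's/CX,CY,CYAW=.622,-.055/CX,CY,CYAW=.622,-.0535/' plan.py; python3 - <<'E'
from plan import *
a=look("w2")
b=imaging.read_camera("scene")
cv2.imwrite("pics/w2.png",np.hstack([a,cv2.resize(b[190:295,220:280],(240,420))])[...,::-1])
M,p=now();print(p)
q=p+[0,.06,.02]
e=rows([pose([.531,.347,.215],-101.8,off=.03)])
E
```

```text
140
([572.2, -197.7], 200, 35, [], [249.0, 336.0])
170
([567.7, -206.2], 181, 26, [], [244.0, 345.0])
([624.9, 8.7], 181, 41, [(8, [0.6357, 0.0284]), (8, [0.6356, 0.0219])], [282.0, 180.0])
110
([794.1, -142.4], 98, 25, [], [424.0, 297.0])
([446.4, -134.1], 99, 25, [], [141.0, 297.0])
([906.9, -138.4], 158, 40, [(10, [0.9003, -0.1276]), (8, [0.8953, -0.1238])], [520.0, 287.0])
[0.62178907 0.01107665 0.25456217]
19
[0.016,-0.0054,0.0024,0,0,-8.9,0.085],[0.0167,-0.0029,0.0023,0,-0.1,-8.9,0.085],[0.0169,-0.0003,0.0024,-0.1,0,-9,0.085],[0.0168,0.0024,0.0023,0,0,-8.9,0.085],[0.0162,0.0049,0.0023,0,-0.1,-8.9,0.085],[0.0152,0.0074,0.0023,0,0,-8.9,0.085],[0.0139,0.0097,0.0023,-0.1,0,-8.9,0.085],[0.0123,0.0117,0.0024,0,0,-8.9,0.085],[0.0103,0.0134,0.0023,0,-0.1,-9,0.085],[0.0081,0.0149,0.0023,0,0,-8.9,0.085],[0.0056,0.016,0.0023,-0.1,0,-8.9,0.085],[0.0032,0.0166,0.0023,0,-0.1,-8.9,0.085],[0.0005,0.0169,0.0024,0,0,-8.9,0.085],[-0.0021,0.0168,0.0023,0,0,-9,0.085],[-0.0047,0.0163,0.0023,-0.1,-0.1,-8.9,0.085],[-0.0072,0.0153,0.0024,0,0,-8.9,0.085],[-0.0094,0.0141,0.0024,0,0,-8.9,0.085],[-0.0115,0.0124,0.0024,0,0,-8.9,0.085],[-0.0133,0.0105,0.0023,-0.1,-0.1,-8.9,0.085]
```

View pics/w2.png

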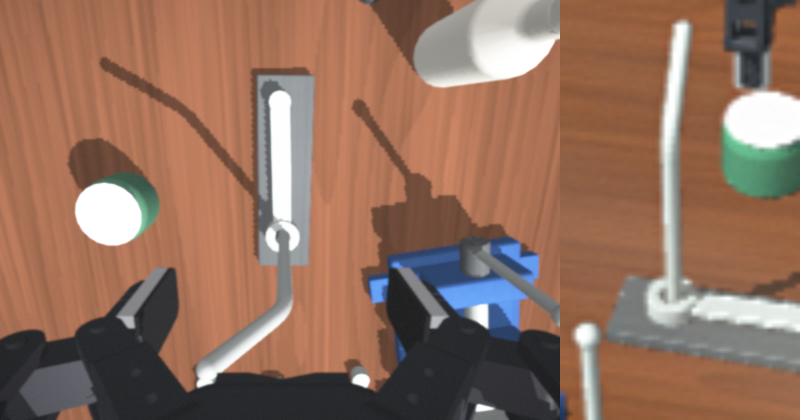

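The lever lies flat on the foot with the rod through its eye, boss at (280,100), and is roughly in line. I move on to lever B, and also refine the carrier yaw from the foot corners in this picture.

Emit:
move_arm(
  commands=[
    [[0.03,0,-0.01,0,0,0,0.085],[0.016,-0.0054,0.005,0,0,-8.9,0.085],[0.0167,-0.003,0.005,0,0,-8.9,0.085],[0.017,0,0.003,0,0,-9,0.085],[0.017,0.0024,0.003,0,0,-8.9,0.085],[0.016,0.005,0.003,0,0,-8.9,0.085],[0.015,0.0074,0.003,0,0,-8.9,0.085],[0.014,0.0097,0.0023,0,0,-8.9,0.085],[0.0123,0.0117,0.0023,0,0,-8.9,0.085],[0.0103,0.0134,0.0023,0,0,-9,0.085],[0.008,0.015,0.0023,0,0,-8.9,0.085],[0.0056,0.016,0.0023,0,0,-8.9,0.085],[0.0032,0.0166,0.0023,0,0,-8.9,0.085],[0.0005,0.017,0.0023,0,0,-8.9,0.085],[-0.002,0.017,0.0023,0,0,-9,0.085],[-0.0047,0.0163,0.0023,0,0,-8.9,0.085],[0.02,0.0155,0.0023,0,0,-8.9,0.085],[-0.0094,0.014,0.0023,0,0,-8.9,0.085],[-0.0115,0.0124,0.0023,0,0,-8.9,0.085],[-0.0133,0.0105,0.0023,0,0,-8.9,0.085]],
  ],
)

```text
t: 13.28
eef_pos: [0.5047, 0.3297, 0.2104]
tool_rot: [-0.005, -0.633, 0.774, 0.001]
contact_force: [1.1, 0.5, 0.0]
gripper_width: 0.995
grasp_force: 0.0
```

```bash
cat >> plan.py <<'E'
def find(near,n="",L=175):
    """nearest lever in the wrist view: eye, yaw"""
    K,E=cam("wrist");a=imaging.read_camera("wrist");np.save("last.npy",a);best=None
    for lo in (140,170):
        for c,l,w,h,px in blobs(a,K,E,lo=lo,amin=600):
            h=[q for q in h if q[0]>100]
            if not h or np.hypot(*(np.array(c)/1e3-near))>.12: continue
            e=np.array(h[0][1]);v=np.array(c)/1e3-e;print(lo,c,l,w,h,px,"yaw",np.degrees(np.arctan2(v[1],v[0])).round(1),"eye-centre",np.hypot(*v).round(4))
            best=(e,np.degrees(np.arctan2(v[1],v[0])),l)
    return best
E
python3 - <<'E'
from plan import *
# carrier from the w2 picture (pose then)
K=imaging.calibration("wrist")["intrinsics"];T=np.eye(4);T[:3,:3]=R.from_quat([.715,.699,-.001,.001]).as_matrix();T[:3,3]=[.6218,.0111,.2546];E=T@imaging.calibration("wrist")["mount"]
c=toplane(K,E,[(257,76),(312,74),(308,265),(258,263)],.012);print(c.round(4));
print("boss",toplane(K,E,[(280,100)],.028),"base",toplane(K,E,[(283,232)],.028))
b=find([.517,.281]);print(now()[1],b,bot.get_obs()["q"].round(2));pick(b[0],b[1],z=.005,lift=.24)
E
```

```text
[[ 0.5993  0.114   0.012 ]
 [ 0.6553  0.1146  0.012 ]
 [ 0.6506 -0.097   0.012 ]
 [ 0.5916 -0.0931  0.012 ]]
boss [[0.62218922 0.08970541 0.028     ]] base [[ 0.62202668 -0.04930826  0.028     ]]
140 [513.8, 281.7] 175 38 [(227, [0.5299, 0.3469])] [257.0, 133.0] yaw -103.9 eye-centre 0.0672
140 [405.1, 275.4] 175 40 [(215, [0.4174, 0.341])] [378.0, 102.0] yaw -100.6 eye-centre 0.0667
170 [516.2, 281.1] 175 37 [(256, [0.5301, 0.3469])] [257.0, 133.0] yaw -101.9 eye-centre 0.0673
170 [404.1, 275.1] 174 38 [(254, [0.4173, 0.3411])] [379.0, 99.0] yaw -101.3 eye-centre 0.0673
[0.50325131 0.33208628 0.21029467] (array([0.4173, 0.3411]), np.float64(-101.3099324740202), 174) [ 0.04  0.59 -1.03  1.7   0.54  1.18  1.82]
down
7
[0.0192,0.0212,0.0391,0.1,-0.1,0.1,0.055],[0.0192,0.0213,0.0391,0.2,-0.1,0,0.055],[0.0194,0.0214,0.039,0.1,-0.1,0.1,0.055],[0.0194,0.0215,0.0389,0.1,0,0.1,0.055],[0,0,0.0167,0,0,0,0.055],[0,0,0.0166,0,0,0,0.055],[0,-0.0001,0.0167,0,0,0,0.055]
lift
5
[0,0,-0.048,0,0,0,0],[0.0001,0.0001,-0.048,0,0,0,0],[0,0,-0.048,0,0,0,0],[0,0.0001,-0.048,0,0,0,0],[0,0,-0.048,0,0,0,0]
```

```bash
sed -i 's/>.12: continue/>.06: continue/; s/CYAW=.622,-.0535,-.9/CYAW=.622,-.0535,-1.0/' plan.py; python3 - <<'E'
from plan import *
pick([.530,.3469],-102.3,z=.005,lift=.24)
E
```

```text
down
6
[0.0165,-0.0078,0.0518,0.2,-0.1,0.4,0.055],[0.0165,-0.0077,0.0518,0.2,-0.1,0.5,0.055],[0.0165,-0.0077,0.0518,0.1,-0.1,0.4,0.055],[0,0,0.0167,0,0,0,0.055],[0,0,0.0166,0,0,0,0.055],[0,0,0.0167,0,0,0,0.055]
lift
5
[0,0,-0.048,0,0,0,0],[0.0001,0.0001,-0.048,0,0,0,0],[0,0,-0.048,0,0,0,0],[0,0,-0.048,0,0,0,0],[0.0001,0.0001,-0.048,0,0,0,0]
```

Emit:
move_arm(
  commands=[
    [[0.0165,-0.0078,0.0518,0.2,-0.1,0.4,0.055],[0.0165,-0.0077,0.0518,0.2,-0.1,0.5,0.055],[0.0165,-0.0077,0.0518,0.1,-0.1,0.4,0.055],[0,0,0.0167,0,0,0,0.055],[0,0,0.0167,0,0,0,0.055],[0,0,0.0167,0,0,0,0.055],[0,0,0,0,0,0,0.055],[0,0,0,0,0,0,0],[0,0,0,0,0,0,0],[0,0,0,0,0,0,0],[0,0,0,0,0,0,0],[0,0,0,0,0,0,0]],
  ],
  squeeze=90,
)

```text
t: 14.82
eef_pos: [0.5181, 0.2771, 0.0086]
tool_rot: [0.002, -0.622, 0.783, -0.001]
contact_force: [-1.7, -1.3, 6.3]
gripper_width: 0.181
grasp_force: 87.9
```

Emit:
move_arm(
  commands=[
    [[0,0,-0.02,0,0,0,0],[0,0,-0.05,0,0,0,0],[0,0,-0.05,0,0,0,0],[0,0,-0.06,0,0,0,0],[0,0,-0.06,0,0,0,0],[0,0,-0.02,0,0,0,0],[0,0,0,0,0,0,0]],
  ],
)

```text
t: 15.7
eef_pos: [0.5171, 0.2767, 0.2685]
tool_rot: [0.002, -0.622, 0.783, -0.002]
contact_force: [0.5, -0.4, -2.6]
gripper_width: 0.18
grasp_force: 88.4
```

```bash
python3 - <<'E'
from plan import *
print(now()[1],bot.get_obs()["q"].round(2))
rows([rodpose(.06,off=.07,d=.003)],grip=0)
E
```

```text
[0.51705998 0.27666585 0.2684859 ] [ 0.18  0.5  -1.07  1.68  0.46  1.24  1.92]
19
[0.0129,-0.0047,-0.0009,-0.3,-2.6,8.5,0],[0.012,-0.0065,-0.0016,-0.3,-2.7,8.4,0],[0.0108,-0.0082,-0.0021,-0.3,-2.6,8.5,0],[0.0094,-0.0097,-0.0026,-0.2,-2.7,8.4,0],[0.0078,-0.011,-0.0031,-0.3,-2.6,8.5,0],[0.0059,-0.0119,-0.0034,-0.3,-2.6,8.4,0],[0.0039,-0.0126,-0.0037,-0.3,-2.7,8.5,0],[0.0019,-0.0131,-0.004,-0.3,-2.6,8.5,0],[-0.0003,-0.0131,-0.004,-0.3,-2.7,8.4,0],[-0.0024,-0.013,-0.004,-0.2,-2.6,8.5,0],[-0.0045,-0.0124,-0.004,-0.3,-2.7,8.4,0],[-0.0064,-0.0116,-0.0037,-0.3,-2.6,8.5,0],[-0.0082,-0.0105,-0.0035,-0.3,-2.6,8.4,0],[-0.0097,-0.0091,-0.0031,-0.3,-2.7,8.5,0],[-0.0112,-0.0076,-0.0026,-0.2,-2.6,8.5,0],[-0.0123,-0.0058,-0.0021,-0.3,-2.7,8.4,0],[-0.0131,-0.004,-0.0016,-0.3,-2.6,8.5,0],[-0.0136,-0.0019,-0.001,-0.3,-2.6,8.4,0],[-0.0137,0,-0.0003,-0.3,-2.7,8.5,0]
```

Emit:
move_arm(
  commands=[
    [[0.013,-0.005,-0.001,-0.3,-2.6,8.5,0],[0.012,-0.0065,-0.0016,-0.3,-2.7,8.4,0],[0.011,-0.008,-0.002,-0.3,-2.6,8.5,0],[0.0095,-0.0097,-0.0026,-0.2,-2.7,8.4,0],[0.008,-0.011,-0.003,-0.3,-2.6,8.5,0],[0.006,-0.012,-0.0034,-0.3,-2.6,8.4,0],[0.004,-0.0126,-0.0037,-0.3,-2.7,8.5,0],[0.002,-0.013,-0.004,-0.3,-2.6,8.5,0],[0,-0.013,-0.004,-0.3,-2.7,8.4,0],[-0.0024,-0.013,-0.004,-0.2,-2.6,8.5,0],[-0.0045,-0.0125,-0.004,-0.3,-2.7,8.4,0],[-0.0065,-0.0116,-0.0037,-0.3,-2.6,8.5,0],[-0.008,-0.0105,-0.0035,-0.3,-2.6,8.4,0],[-0.0097,-0.009,-0.003,-0.3,-2.7,8.5,0],[-0.011,-0.0076,-0.0026,-0.2,-2.6,8.5,0],[-0.0123,-0.006,-0.002,-0.3,-2.7,8.4,0],[-0.013,-0.004,-0.0016,-0.3,-2.6,8.5,0],[-0.0136,-0.002,-0.001,-0.3,-2.6,8.4,0],[-0.0137,0,0,-0.3,-2.7,8.5,0],[0,0,0,0,0,0,0]],
  ],
)

```text
t: 18.2
eef_pos: [0.5452, 0.0172, 0.2817]
tool_rot: [0.212, 0.679, 0.671, 0.208]
contact_force: [-0.0, 0.6, -3.6]
gripper_width: 0.19
grasp_force: 88.4
```

```bash
cat >> plan.py <<'E'
def check(k,s,name=None):
    """where the eye is against the rod at s; optional crops"""
    M,p=rodpose(s,**k);M0,p0=now();o=bot.get_obs();eye=p0+M0@np.array([-k["off"],0,-k["d"]])
    print("err",((p0-p)*1e3).round(1),np.degrees(R.from_matrix(M0.T@M).as_rotvec()).round(1),"F",o["contact_force"].round(1),"q",o["q"].round(2),"eye",eye.round(4))
    if name:
        C=[]
        for n in ("top","scene"):
            a=imaging.read_camera(n);u=proj(*cam(n),eye)[0];v=u.astype(int);t=proj(*cam(n),[carr(-.0445,.243)])[0]
            f=lambda q:((np.array(q)-v+[35,35])*400/70).round()
            C.append(cv2.resize(a[v[1]-35:v[1]+35,v[0]-35:v[0]+35],(400,400),interpolation=cv2.INTER_CUBIC))
            print(n,"crop px: eye",f(u),"tip end",f(t))
        cv2.imwrite(f"pics/{name}.png",np.hstack(C)[...,::-1])
E
python3 - <<'E'
from plan import *
k=dict(off=.071,d=-.0005)
check(k,.035,"thrB")
rows([rodpose(.035,**k),rodpose(0,**k)+(.02,)],grip=0)
E
```

```text
err [-15.2  -1.4  12.7] [-0.4 -0.1  0.3] F [-0.   0.6 -3.6] q [ 0.63 -0.01 -0.83  2.21  0.33  0.37 -0.48] eye [ 0.5446 -0.0538  0.2815]
top crop px: eye [206. 203.] tip end [199. 158.]
scene crop px: eye [204. 205.] tip end [193. 311.]
3
[0.0009,0.0041,0.0195,-0.3,-0.1,0.5,0],[0,0,0.0175,0,0,0,0],[0,0,0.0175,0,0,0,0]
```

View pics/thrB.png

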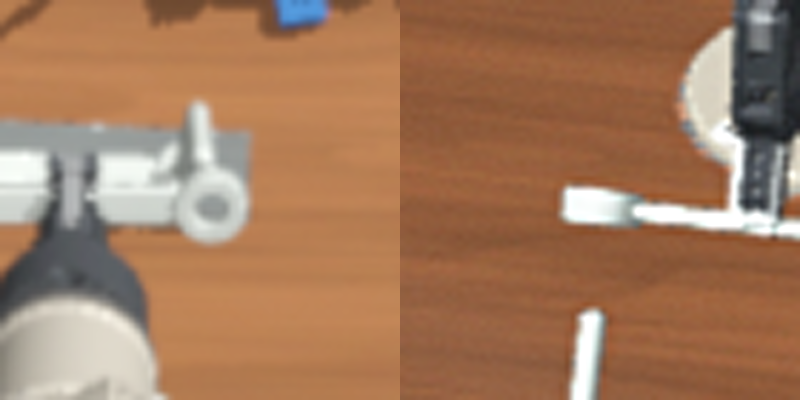

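The eye appears 2–3 mm further -y than assumed, in both views: top (211,207) against a predicted (206,203). So I use off = 73 mm.

Emit:
move_arm(
  commands=[
    [[0.003,0.004,0.0195,-0.3,-0.1,0.5,0],[0,0,0,0,0,0,0],[0,0,0.0175,0,0,0,0],[0,0,0.0175,0,0,0,0],[0,0,0.015,0,0,0,0],[0,0,0,0,0,0,0]],
  ],
)

```text
t: 19.05
eef_pos: [0.5896, 0.0201, 0.2288]
tool_rot: [0.214, 0.681, 0.667, 0.211]
contact_force: [-0.6, -0.1, -1.7]
gripper_width: 0.184
grasp_force: 88.5
```

```bash
python3 - <<'E'
from plan import *
k=dict(off=.073,d=-.0005)
check(k,-.015,"thrB2")
seat(k,-.015,.036+.001)
E
```

```text
err [0.5 0.  0.7] [ 0.   0.  -0.2] F [-0.6 -0.1 -1.7] q [ 0.48  0.18 -0.75  2.19  0.89  0.33 -1.02] eye [ 0.5884 -0.0529  0.2283]
top crop px: eye [204. 202.] tip end [205. 216.]
scene crop px: eye [206. 200.] tip end [210. 162.]
err mm, deg [0.8 0.2 2. ] [ 0.1  0.  -0.2] [-0.6  0.1 -2.7]
13
[-0.0001,-0.0006,0.0154,0,0,-0.1,0],[0,-0.0007,0.0154,0.1,0,0,0],[-0.0001,-0.0006,0.0154,0,0,-0.1,0],[0,-0.0005,0.0068,8.8,0,0,0],[0,-0.0004,0.0069,8.7,0,0,0],[0,-0.0005,0.0068,8.8,0,0,0],[0,-0.0004,0.0069,8.7,0,0,0],[0,0,0.0295,0,0,0,0],[0,-0.0001,0.0295,0,0,0,0],[0.0001,0,0.0295,0,0,0,0],[0,0,0.0295,0,0,0,0],[0,0,0.005,0,0,0,0],[0,0,0.005,0,0,0,0]
```

View pics/thrB2.png

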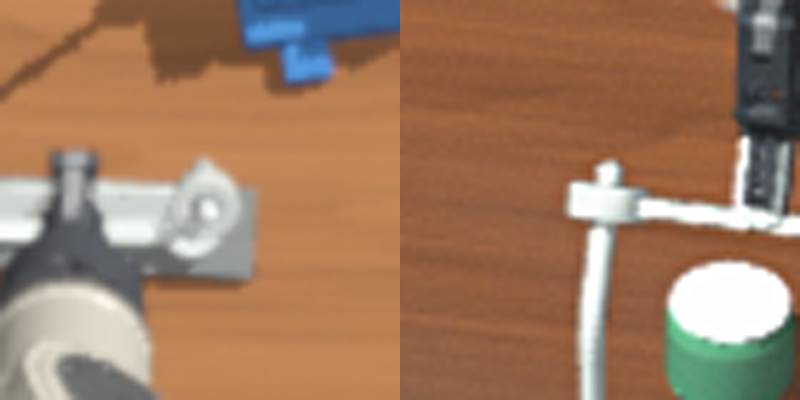

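Threaded, with the tip at (608,163) above the eye. I continue round the bend.

Emit:
move_arm(
  commands=[
    [[0,-0.0006,0.0154,0,0,-0.1,0],[0,-0.0006,0.0154,0,0,0,0],[0,-0.0006,0.0154,0,0,-0.1,0],[0,-0.0005,0.007,8.8,0,0,0],[0,-0.0005,0.007,8.7,0,0,0],[0,-0.0005,0.007,8.8,0,0,0],[0,-0.0005,0.007,8.7,0,0,0],[0,0,0,0,0,0,0]],
  ],
)

```text
t: 20.15
eef_pos: [0.6272, 0.0154, 0.168]
tool_rot: [0.03, 0.717, 0.696, 0.023]
contact_force: [-4.0, 3.0, -2.6]
gripper_width: 0.187
grasp_force: 88.8
```

```bash
cat >> plan.py <<'E'
def down(k,zeye):
    """from the bend to eye height zeye"""
    M,p=pose(carr(0,.165),90+CYAW,**k);M0,p0=now();print("err",((p0-p)*1e3).round(1))
    q=lambda z:pose(carr(0,z),90+CYAW,**k)
    zn=p0[2]-(M@np.array([0,0,k["d"]]))[2]
    print(bot.get_obs()["contact_force"].round(1))
    rows([q(zn-.004),q(zeye+.008)+(.03,),q(zeye)+(.004,)],grip=0)
E
python3 - <<'E'
from plan import *
down(dict(off=.073,d=-.0005),.037)
E
```

```text
err [ 3.9 -4.1  2.5]
[-4.   3.  -2.6]
8
[0.004,-0.0043,0.0037,4.3,0.5,-0.7,0],[0,0,0.0296,0,0,0,0],[0,0,0.0296,0,0,0,0],[0,0,0.0296,0,0,0,0],[0,0,0.0296,0,0,0,0],[0,0,0.0027,0,0,0,0],[0,0,0.0026,0,0,0,0],[0,0,0.0027,0,0,0,0]
```

Emit:
move_arm(
  commands=[
    [[0.004,-0.004,0,4.3,0.5,-0.7,0],[0,0,0.004,0,0,0,0],[0,0,0.029,0,0,0,0],[0,0,0.029,0,0,0,0],[0,0,0.029,0,0,0,0],[0,0,0.029,0,0,0,0],[0,0,0,0,0,0,0]],
  ],
)

```text
t: 21.02
eef_pos: [0.6218, 0.0168, 0.0465]
tool_rot: [0.002, 0.713, 0.701, -0.002]
contact_force: [-0.0, 0.0, -2.1]
gripper_width: 0.184
grasp_force: 88.7
```

```bash
cat >> plan.py <<'E'
def at(k,zeye):
    M,p=pose(carr(0,zeye),90+CYAW,**k);M0,p0=now();o=bot.get_obs();print("tool-frame go",(M0.T@(p-p0)*1e3).round(1),np.degrees(R.from_matrix(M0.T@M).as_rotvec()).round(1),"F",o["contact_force"].round(1),"w",o["gripper_width"].round(3),"q",o["q"].round(2))
E
python3 - <<'E'
from plan import *
at(dict(off=.073,d=-.0005),.036)
E
```

```text
Traceback (most recent call last):
  File "plan.py", line 82, in at
    M,p=pose(carr(0,zeye),90+CYAW,**k);M0,p0=now();o=bot.get_obs();print("tool-frame go",(M0.T@(p-p0)*1e3).round(1),np.degrees(R.from_matrix(M0.T@M).as_rotvec()).round(1),"F",o["contact_force"].round(1),"w",o["gripper_width"].round(3),"q",o["q"].round(2))
                                                                                                                                                                                                               ^^^^^^^^^^^^^^^^^^^^^^^^
AttributeError: 'float' object has no attribute 'round'
```

Emit:
move_arm(
  commands=[
    [[0.002,0,0.003,0,0,0,0],[0,0,0.003,0,0,0,0],[0,0,0.003,0,0,0,0],[0,0,0.002,0,0,0,0],[0,0,0,0,0,0,0],[0,0,0,0,0,0,0]],
  ],
)

```text
t: 21.78
eef_pos: [0.6235, 0.019, 0.0369]
tool_rot: [0.003, 0.713, 0.701, -0.001]
contact_force: [1.2, 0.4, -2.3]
gripper_width: 0.186
grasp_force: 88.7
```

```bash
sed -i 's/o\["gripper_width"\].round(3)/round(float(o["gripper_width"]),3)/' plan.py
python3 - <<'E'
from plan import *
at(dict(off=.073,d=-.0005),.036)
E
```

```text
tool-frame go [ 0.5 -0.2  0.4] [ 0.2  0.3 -0. ] F [ 1.2  0.4 -2.3] w 0.186 q [ 0.36  0.73 -0.69  1.78  0.61  0.85 -0.64]
```

Emit:
move_arm(
  commands=[
    [[0,0,0.0015,0,0,0,0],[0,0,0.0015,0,0,0,0],[0,0,0,0,0,0,0],[0,0,0,0,0,0,0]],
  ],
)

```text
t: 22.28
eef_pos: [0.6237, 0.019, 0.0365]
tool_rot: [0.004, 0.714, 0.701, -0.001]
contact_force: [-8.3, -1.8, 20.2]
gripper_width: 0.185
grasp_force: 92.0
```

Seated: 20 N at the expected height. I release, rise, and plan the move to C.

Emit:
move_arm(
  commands=[
    [[0,0,-0.002,0,0,0,0.02],[0,0,0,0,0,0,0.05],[0,0,0,0,0,0,0.05],[0,0,0,0,0,0,0.06],[0,0,-0.03,0,0,0,0.06],[0,0,-0.05,0,0,0,0.06],[0,0,-0.06,0,0,0,0.085],[0,0,-0.06,0,0,0,0.085],[0,0,-0.02,0,0,0,0.085],[0,0,0,0,0,0,0.085]],
  ],
)

```text
t: 23.52
eef_pos: [0.6234, 0.0204, 0.2568]
tool_rot: [0.004, 0.714, 0.701, -0.0]
contact_force: [-0.7, 0.6, -0.7]
gripper_width: 0.992
grasp_force: 0.0
```

```bash
python3 - <<'E'
from plan import *
K,E=cam("wrist");a=imaging.read_camera("wrist");np.save("pile2.npy",a)
[print(b) for b in blobs(a,K,E,z=.04,lo=170,amin=600)]
M,p=now();print(p)
rows([(M,p+[0,.05,.0]),pose([.4174,.341,.215],-101.5,off=.03)])
E
```

```text
([597.2, -178.8], 116, 16, [], [263.0, 343.0])
([630.1, 11.7], 179, 47, [(25, [0.6469, -0.0152]), (14, [0.6417, 0.0821])], [292.0, 184.0])
[0.62249198 0.01995275 0.25488842]
20
[0.05,-0.0009,-0.0003,0,0,0,0.085],[0.0125,-0.0113,0.0023,0,0,-8.9,0.085],[0.0142,-0.0093,0.0023,-0.1,0,-8.9,0.085],[0.0154,-0.007,0.0023,0,0,-9,0.085],[0.0163,-0.0045,0.0023,0,0,-8.9,0.085],[0.0168,-0.0019,0.0023,-0.1,0.1,-8.9,0.085],[0.0168,0.0007,0.0024,0,0,-8.9,0.085],[0.0166,0.0033,0.0023,0,0,-9,0.085],[0.0158,0.0059,0.0023,0,0,-8.9,0.085],[0.0148,0.0083,0.0023,-0.1,0,-8.9,0.085],[0.0133,0.0104,0.0024,0,0,-8.9,0.085],[0.0115,0.0123,0.0023,0,0,-9,0.085],[0.0095,0.0141,0.0024,0,0,-8.9,0.085],[0.0071,0.0152,0.0023,-0.1,0,-8.9,0.085],[0.0048,0.0163,0.0024,0,0.1,-8.9,0.085],[0.0021,0.0167,0.0024,0,0,-9,0.085],[-0.0005,0.0169,0.0023,-0.1,0,-8.9,0.085],[-0.0031,0.0166,0.0025,0,0,-8.9,0.085],[-0.0057,0.0159,0.0024,0,0,-8.9,0.085],[-0.008,0.0149,0.0024,0,0,-8.9,0.085]
```

Emit:
move_arm(
  commands=[
    [[0.05,-0.001,0,0,0,0,0.085],[0.0125,-0.0113,0.0023,0,0,-8.9,0.085],[0.014,-0.0093,0.0023,0,0,-8.9,0.085],[0.0154,-0.007,0.0023,0,0,-9,0.085],[0.0163,-0.0045,0.0023,0,0,-8.9,0.085],[0.0168,-0.002,0.0023,0,0,-8.9,0.085],[0.0168,0.0007,0.0023,0,0,-8.9,0.085],[0.0166,0.0033,0.0023,0,0,-9,0.085],[0.016,0.006,0.0023,0,0,-8.9,0.085],[0.0148,0.0083,0.0023,0,0,-8.9,0.085],[0.0133,0.0104,0.0023,0,0,-8.9,0.085],[0.0115,0.0123,0.0023,0,0,-9,0.085],[0.0095,0.014,0.0023,0,0,-8.9,0.085],[0.007,0.0152,0.0023,0,0,-8.9,0.085],[0.005,0.0163,0.0023,0,0,-8.9,0.085],[0.002,0.0167,0.0023,0,0,-9,0.085],[-0.0005,0.017,0.0023,0,0,-8.9,0.085],[-0.003,0.0166,0.0023,0,0,-8.9,0.085],[-0.0057,0.016,0.0023,0,0,-8.9,0.085],[-0.008,0.015,0.0023,0,0,-8.9,0.085]],
  ],
)

```text
t: 26.08
eef_pos: [0.4098, 0.311, 0.2074]
tool_rot: [-0.003, -0.635, 0.773, -0.003]
contact_force: [0.0, -0.6, 0.3]
gripper_width: 0.996
grasp_force: 0.0
```

Emit:
move_arm(
  commands=[
    [[0,0,0,0,0,0,0.085],[0,0,0,0,0,0,0.085]],
  ],
)

```text
t: 26.32
eef_pos: [0.4113, 0.3108, 0.2088]
tool_rot: [-0.002, -0.631, 0.776, -0.003]
contact_force: [-0.3, -0.4, -0.2]
gripper_width: 0.995
grasp_force: 0.0
```

```bash
python3 - <<'E'
from plan import *
b=find([.404,.275]);print(now()[1],bot.get_obs()["q"].round(2));pick(b[0],b[1],z=.002,lift=.26)
E
```

```text
140 [403.1, 275.8] 175 38 [(188, [0.4161, 0.3413])] [286.0, 144.0] yaw -101.2 eye-centre 0.0668
170 [401.9, 276.0] 175 38 [(213, [0.4164, 0.3412])] [285.0, 143.0] yaw -102.5 eye-centre 0.0668
[0.41148109 0.31075625 0.2090278 ] [ 0.25  0.63 -1.38  1.9   0.67  1.21  1.56]
down
6
[0.0127,0.0009,0.0524,-0.1,-0.1,0.3,0.055],[0.0129,0.0008,0.0524,0,-0.1,0.2,0.055],[0.0129,0.0007,0.0524,-0.1,-0.2,0.3,0.055],[0,0,0.0167,0,0,0,0.055],[0,0,0.0166,0,0,0,0.055],[0,0,0.0167,0,0,0,0.055]
lift
5
[0,0,-0.052,0,0,0,0],[-0.0001,0.0001,-0.052,0,0,0,0],[0,0,-0.052,0,0,0,0],[0,0,-0.052,0,0,0,0],[-0.0001,0.0001,-0.052,0,0,0,0]
```

Emit:
move_arm(
  commands=[
    [[0.0125,0.0008,0.052,0,0,0.3,0.055],[0.0125,0.0008,0.052,0,0,0.2,0.055],[0.0125,0.0007,0.0525,0,0,0.3,0.055],[0,0,0.0167,0,0,0,0.055],[0,0,0.0167,0,0,0,0.055],[0,0,0.0167,0,0,0,0.055],[0,0,0,0,0,0,0.055],[0,0,0,0,0,0,0.055]],
  ],
)

```text
t: 27.38
eef_pos: [0.4021, 0.2749, 0.0042]
tool_rot: [-0.0, -0.627, 0.779, -0.003]
contact_force: [0.9, 0.7, 0.2]
gripper_width: 0.641
grasp_force: 0.0
```

```bash
python3 - <<'E'
from plan import *
M,p=now();print(p,np.degrees(np.arctan2(M[1,0],M[0,0])),bot.get_obs()["q"].round(3),bot.get_obs()["contact_force"])
d=M[:2,0];m=np.array([.4022,.2744]);print("mid in tool",(m-p[:2])@M[:2,:2])
E
```

```text
[0.40212515 0.27494027 0.00417272] -102.32807486989195 [ 0.103  0.831 -1.088  2.1    1.016  0.886  1.322] [0.86334115 0.6791556  0.15681802]
mid in tool [ 0.00051183 -0.00018847]
```

Emit:
move_arm(
  commands=[
    [[0,0,0,0,0,0,0],[0,0,0,0,0,0,0],[0,0,0,0,0,0,0],[0,0,0,0,0,0,0],[0,0,0,0,0,0,0]],
  ],
  squeeze=90,
)

```text
t: 28.0
eef_pos: [0.4019, 0.2745, 0.0043]
tool_rot: [-0.0, -0.627, 0.779, -0.003]
contact_force: [-1.5, -1.8, 8.6]
gripper_width: 0.197
grasp_force: 88.1
```

Emit:
move_arm(
  commands=[
    [[0,0,-0.02,0,0,0,0],[0,0,-0.05,0,0,0,0],[0,0,-0.05,0,0,0,0],[0,0,-0.06,0,0,0,0],[0,0,-0.06,0,0,0,0],[0,0,-0.02,0,0,0,0],[0,0,0,0,0,0,0]],
  ],
)

```text
t: 28.88
eef_pos: [0.4014, 0.2758, 0.2645]
tool_rot: [0.0, -0.627, 0.779, -0.004]
contact_force: [0.5, -0.1, -4.5]
gripper_width: 0.194
grasp_force: 89.3
```

```bash
python3 - <<'E'
from plan import *
print(now()[1],bot.get_obs()["q"].round(2))
M,p=rodpose(.06,off=.07,d=.003)
e=rows([pose([.46,.14,.26],-60,d=0,off=0),pose([.50,.08,.30],20,d=0,off=0),(M,p)],grip=0)
E
```

```text
[0.40143114 0.27584697 0.26450172] [ 0.37  0.44 -1.38  1.89  0.48  1.2   1.75]
23
[0.024,-0.0173,0.0011,-0.1,-0.1,-8.5,0],[0.0263,-0.0135,0.0011,0,-0.1,-8.4,0],[0.028,-0.0095,0.001,-0.1,0,-8.5,0],[0.0291,-0.0053,0.001,0,-0.1,-8.5,0],[0.0296,-0.0009,0.001,-0.1,-0.1,-8.5,0],[0.008,-0.0005,-0.0044,0,0,-8.9,0],[0.008,0.0007,-0.0045,0,0,-8.9,0],[0.0077,0.002,-0.0044,0,0,-8.9,0],[0.0074,0.0031,-0.0045,0,0,-8.8,0],[0.0068,0.0043,-0.0044,0,0,-8.9,0],[0.0061,0.0052,-0.0045,0,0,-8.9,0],[0.0052,0.0061,-0.0044,0,0,-8.9,0],[0.0042,0.0068,-0.0045,0,0,-8.9,0],[0.003,0.0074,-0.0044,0,0,-8.9,0],[0.0027,0.0083,0.0015,-3.4,2.3,-7.4,0],[0.0014,0.0085,0.002,-3.4,2.4,-7.4,0],[0.0003,0.0085,0.0026,-3.4,2.3,-7.4,0],[-0.0009,0.0082,0.0031,-3.4,2.4,-7.4,0],[-0.002,0.0079,0.0035,-3.4,2.3,-7.5,0],[-0.0033,0.0073,0.0039,-3.4,2.3,-7.4,0],[-0.0043,0.0066,0.0041,-3.4,2.4,-7.4,0],[-0.0052,0.0057,0.0043,-3.4,2.3,-7.4,0],[-0.0061,0.0047,0.0043,-3.4,2.3,-7.4,0]
```

```bash
python3 - <<'E'
from plan import *
e=rows([pose([.45,.2,.28],-170,d=0,off=0),pose([.51,.1,.30],130,d=0,off=0),rodpose(.05,off=.0695,d=.0035)],grip=0,wmax=9.8)
E
```

```text
20
[0.0091,-0.0091,-0.0021,-0.1,0,9.7,0],[0.0074,-0.0105,-0.0021,0,0,9.6,0],[0.0056,-0.0116,-0.0022,-0.1,0,9.7,0],[0.0036,-0.0124,-0.0021,-0.1,0,9.6,0],[0.0014,-0.0128,-0.0022,-0.1,0,9.7,0],[-0.0007,-0.0129,-0.0022,0,0,9.7,0],[-0.0029,-0.0125,-0.0022,-0.1,0,9.6,0],[-0.006,-0.0156,-0.0028,0,0,8.6,0],[-0.0082,-0.0145,-0.0029,0,0,8.6,0],[-0.0103,-0.0131,-0.0028,0,0,8.5,0],[-0.0121,-0.0114,-0.0029,0,0,8.6,0],[-0.0137,-0.0095,-0.0028,0,0,8.6,0],[-0.0149,-0.0074,-0.0029,0,0,8.6,0],[-0.0159,-0.005,-0.0028,0,0,8.5,0],[-0.0153,-0.0033,0.0037,-5.6,-2.1,6.6,0],[-0.0154,-0.0018,0.0039,-5.6,-2.1,6.6,0],[-0.0154,-0.0005,0.0044,-5.5,-2.1,6.7,0],[-0.0153,0.0009,0.005,-5.6,-2,6.6,0],[-0.0148,0.0021,0.0057,-5.6,-2.1,6.6,0],[-0.0144,0.0031,0.0065,-5.6,-2.1,6.6,0]
```

Emit:
move_arm(
  commands=[
    [[0.009,-0.009,-0.002,0,0,9.7,0],[0.0075,-0.0105,-0.002,0,0,9.6,0],[0.0056,-0.0116,-0.002,0,0,9.7,0],[0.0036,-0.0124,-0.002,0,0,9.6,0],[0.0014,-0.0128,-0.002,0,0,9.7,0],[-0.0007,-0.013,-0.002,0,0,9.7,0],[-0.003,-0.0125,-0.002,0,0,9.6,0],[-0.006,-0.0156,-0.003,0,0,8.6,0],[-0.008,-0.0145,-0.003,0,0,8.6,0],[-0.0103,-0.013,-0.003,0,0,8.5,0],[-0.012,-0.0114,-0.003,0,0,8.6,0],[-0.0137,-0.0095,-0.003,0,0,8.6,0],[-0.015,-0.0074,-0.003,0,0,8.6,0],[-0.016,-0.005,-0.003,0,0,8.5,0],[-0.0153,-0.0033,0.0037,-5.6,-2.1,6.6,0],[-0.0154,-0.002,0.004,-5.6,-2.1,6.6,0],[-0.0154,-0.0005,0.0044,-5.5,-2.1,6.7,0],[-0.0153,0.001,0.005,-5.6,-2,6.6,0],[-0.015,0.002,0.0057,-5.6,-2.1,6.6,0],[-0.0144,0.003,0.0065,-5.6,-2.1,6.6,0]],
  ],
)

```text
t: 31.38
eef_pos: [0.551, 0.0161, 0.2752]
tool_rot: [0.214, 0.678, 0.672, 0.206]
contact_force: [0.2, -1.9, -3.3]
gripper_width: 0.195
grasp_force: 89.4
```

Emit:
move_arm(
  commands=[
    [[0,0,0,0,0,0,0],[0,0,0,0,0,0,0]],
  ],
)

```text
t: 31.62
eef_pos: [0.5528, 0.0179, 0.2776]
tool_rot: [0.214, 0.676, 0.675, 0.205]
contact_force: [-0.1, 0.6, -3.6]
gripper_width: 0.199
grasp_force: 89.4
```

```bash
cat >> plan.py <<'E'
def seen(k,lo=150):
    """offset of the eye seen in top/scene against where it should be (px): blob of bright pixels around it"""
    M0,p0=now();eye=p0+M0@np.array([-k["off"],0,-k["d"]])
    for n in ("top","scene"):
        a=imaging.read_camera(n);K,E=cam(n)
        u=proj(K,E,eye)[0]
        # endpoint: furthest bright pixels along -tool x from the eye
        t=proj(K,E,eye-M0[:,0]*.019)[0];dv=(t-u);L=np.linalg.norm(dv);dv/=L
        prof=[cv2.getRectSubPix(cv2.cvtColor(a,cv2.COLOR_RGB2GRAY),(1,1),tuple(map(float,u+dv*s)))[0,0] for s in np.arange(0,14,.5)]
        print(n,"edge expected at px",L.round(1),"mm/px",round(19/L,2),prof)
E
python3 - <<'E'
from plan import *
k=dict(off=.0695,d=.0035)
check(k,.035)
seen(k)
rows([rodpose(.035,**k),rodpose(-.015,**k)+(.017,)],grip=0)
E
```

```text
err [-9.9  0.9 11.8] [-0.5  0.1  1. ] F [-0.1  0.6 -3.6] q [ 0.53  0.01 -0.75  2.2   0.4   0.37 -0.54] eye [ 0.5505 -0.0515  0.2813]
top edge expected at px 6.3 mm/px 3.03 [np.uint8(179), np.uint8(169), np.uint8(162), np.uint8(159), np.uint8(160), np.uint8(166), np.uint8(175), np.uint8(189), np.uint8(199), np.uint8(205), np.uint8(209), np.uint8(210), np.uint8(204), np.uint8(188), np.uint8(173), np.uint8(160), np.uint8(151), np.uint8(147), np.uint8(144), np.uint8(143), np.uint8(143), np.uint8(143), np.uint8(143), np.uint8(143), np.uint8(143), np.uint8(143), np.uint8(144), np.uint8(144)]
scene edge expected at px 6.9 mm/px 2.75 [np.uint8(242), np.uint8(246), np.uint8(249), np.uint8(250), np.uint8(252), np.uint8(252), np.uint8(252), np.uint8(252), np.uint8(253), np.uint8(252), np.uint8(252), np.uint8(252), np.uint8(253), np.uint8(231), np.uint8(204), np.uint8(165), np.uint8(125), np.uint8(111), np.uint8(104), np.uint8(104), np.uint8(107), np.uint8(107), np.uint8(106), np.uint8(107), np.uint8(107), np.uint8(108), np.uint8(108), np.uint8(108)]
4
[-0.0009,0.0001,0.0157,-0.4,0.1,0.9,0],[0,0,0.0167,0,0,0,0],[0,0,0.0166,0,0,0,0],[0.0001,0,0.0167,0,0,0,0]
```

Emit:
move_arm(
  commands=[
    [[0.0005,0,0.0157,-0.4,0.1,0.9,0],[0,0,0,0,0,0,0],[0,0,0.0167,0,0,0,0],[0,0,0.0167,0,0,0,0],[0,0,0.0167,0,0,0,0],[0,0,0,0,0,0,0]],
  ],
)

```text
t: 32.48
eef_pos: [0.5911, 0.0174, 0.2242]
tool_rot: [0.215, 0.681, 0.668, 0.211]
contact_force: [-0.7, -0.0, -3.1]
gripper_width: 0.198
grasp_force: 89.4
```

```bash
python3 - <<'E'
from plan import *
k=dict(off=.071,d=.0035)
check(k,-.015)
seat(k,-.015,.053)
E
```

```text
err [-0.3 -0.6 -0.6] [ 0.   0.1 -0.1] F [-0.7 -0.  -3.1] q [ 0.39  0.17 -0.65  2.2   0.88  0.31 -1.02] eye [ 0.5877 -0.0535  0.2271]
err mm, deg [-0.3 -0.6 -0.6] [ 0.   0.1 -0.1] [-0.7 -0.  -3.1]
13
[0.0002,0.0002,0.0149,0,0,0,0],[0.0003,0.0001,0.0149,0,0,0,0],[0.0002,0.0002,0.0148,0,0.1,-0.1,0],[0,-0.0011,0.0068,8.8,0,0,0],[0,-0.001,0.0068,8.7,0,0,0],[0,-0.0011,0.0069,8.8,0,0.1,0],[0,-0.001,0.0068,8.7,0,0,0],[0,0,0.0255,0,0,0,0],[-0.0001,0,0.0255,0,0,0,0],[0,-0.0001,0.0255,0,0,0,0],[0,0,0.0255,0,0,0,0],[0,0,0.005,0,0,0,0],[0,0,0.005,0,0,0,0]
```

Emit:
move_arm(
  commands=[
    [[0,0,0.015,0,0,0,0],[0,0,0.015,0,0,0,0],[0.0005,0,0.015,0,0,0,0],[0.001,-0.001,0.007,8.7,0,0,0],[0.001,-0.001,0.007,8.7,0,0,0],[0.001,-0.001,0.007,8.8,0,0,0],[0.001,-0.001,0.007,8.8,0,0,0],[0,-0.002,0.002,3,0,0,0],[0,0,0,0,0,0,0]],
  ],
)

```text
t: 33.6
eef_pos: [0.6262, 0.0151, 0.1629]
tool_rot: [0.014, 0.718, 0.696, 0.005]
contact_force: [0.1, 0.0, -3.8]
gripper_width: 0.193
grasp_force: 89.5
```

```bash
python3 - <<'E'
from plan import *
down(dict(off=.071,d=.0035),.053)
E
```

```text
err [ 2.9 -2.4  1.4]
[ 0.1  0.  -3.8]
8
[0.0024,-0.0031,0.0039,1.6,0.7,-0.8,0],[0,0,0.0253,0,0,0,0],[0,0,0.0254,0,0,0,0],[-0.0001,0,0.0253,0,0,0,0],[0,0.0001,0.0253,0,0,0,0],[0,0,0.0027,0,0,0,0],[0,0,0.0027,0,0,0,0],[0,0,0.0026,0,0,0,0]
```

Emit:
move_arm(
  commands=[
    [[0.0025,-0.003,0.004,1.6,0.7,-0.8,0],[0,0,0.025,0,0,0,0],[0,0,0.025,0,0,0,0],[0,0,0.025,0,0,0,0],[0,0,0.025,0,0,0,0],[0.001,0,0.003,0,0,0,0],[0,0,0.003,0,0,0,0],[0,0,0.002,0,0,0,0],[0,0,0,0,0,0,0]],
  ],
)

```text
t: 34.72
eef_pos: [0.6228, 0.0176, 0.0508]
tool_rot: [0.001, 0.714, 0.701, -0.001]
contact_force: [1.4, -3.0, -1.9]
gripper_width: 0.196
grasp_force: 89.6
```

```bash
python3 - <<'E'
from plan import *
at(dict(off=.071,d=.0035),.052)
E
```

```text
tool-frame go [-0.1  0.4  2.3] [-0.   0.2 -0. ] F [ 1.4 -3.  -1.9] w 0.196 q [ 0.34  0.7  -0.65  1.78  0.55  0.85 -0.59]
```

Emit:
move_arm(
  commands=[
    [[0,0,0.0015,0,0,0,0],[0,0,0.0015,0,0,0,0],[0,0,0.0015,0,0,0,0],[0,0,0,0,0,0,0],[0,0,0,0,0,0,0]],
  ],
)

```text
t: 35.35
eef_pos: [0.6229, 0.0176, 0.0483]
tool_rot: [0.002, 0.714, 0.7, -0.002]
contact_force: [-5.5, -5.3, 20.3]
gripper_width: 0.2
grasp_force: 92.2
```

Three longs are down. I release and look at the pile.

Emit:
move_arm(
  commands=[
    [[0,0,-0.002,0,0,0,0.02],[0,0,0,0,0,0,0.05],[0,0,0,0,0,0,0.05],[0,0,0,0,0,0,0.06],[0,0,-0.03,0,0,0,0.06],[0,0,-0.05,0,0,0,0.06],[0,0,-0.06,0,0,0,0.085],[0,0,-0.06,0,0,0,0.085],[0,0,-0.02,0,0,0,0.085],[0,0,0,0,0,0,0.085]],
  ],
)

```text
t: 36.6
eef_pos: [0.6231, 0.0186, 0.2685]
tool_rot: [0.001, 0.714, 0.701, -0.001]
contact_force: [-0.2, -0.3, -1.4]
gripper_width: 0.993
grasp_force: 0.0
```

```bash
python3 - <<'E'
from plan import *
a=imaging.read_camera("wrist");b=imaging.read_camera("scene");t=imaging.read_camera("top")
cv2.imwrite("pics/pile3.png",np.hstack([a[60:280,200:360],cv2.resize(b[190:295,220:325],(220,220)),cv2.resize(t[150:280,225:385],(271,220))])[...,::-1])
M,p=now();print(p)
K,E=cam("top")
[print(x) for x in blobs(t,K,E) if x[0][1]<-200]
rows([(M,p+[-.12,.02,.04]),(M,[.50,-.15,.29]),pose([.498,-.370,.21],83,off=.03)])
E
```

```text
[0.62146747 0.01792892 0.26510376]
([523.7, -491.0], 179, 38, [(16, [0.4435, -0.4869])], [408.0, 225.0])
([611.4, -335.8], 132, 38, [(17, [0.61, -0.2867])], [365.0, 201.0])
([715.8, -340.5], 175, 39, [], [366.0, 175.0])
([875.9, -244.8], 117, 33, [], [339.0, 133.0])
([880.5, -282.4], 111, 16, [], [350.0, 134.0])
11
[0.0059,-0.0402,-0.0131,0,0,0,0.085],[0.0059,-0.0402,-0.0132,0,0,0,0.085],[0.0059,-0.0401,-0.0131,0,0,0,0.085],[-0.047,0.0005,0.0039,0,0,0,0.085],[-0.0469,0.0005,0.0039,0,0,0,0.085],[-0.047,0.0005,0.0039,0,0,0,0.085],[-0.047,0.0005,0.004,0,0,0,0.085],[-0.0475,0.0014,0.0216,-0.1,0.1,1.5,0.085],[-0.0474,0.0026,0.0216,0,0,1.5,0.085],[-0.0474,0.0038,0.0216,-0.1,0.1,1.5,0.085],[-0.0473,0.005,0.0214,-0.1,0,1.5,0.085]
```

View pics/pile3.png

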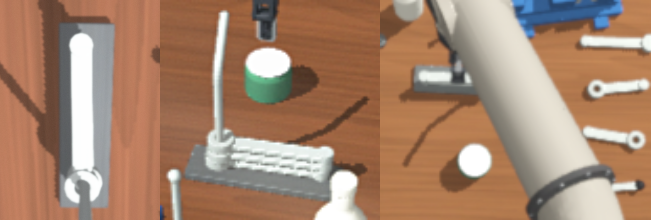

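The three longs make one square pile, with bosses aligned at (81,45) and over the foot. The shorts lie at their old places. I go to S2, whose eye is on the -y side.

Emit:
move_arm(
  commands=[
    [[0.006,-0.04,-0.013,0,0,0,0.085],[0.006,-0.04,-0.013,0,0,0,0.085],[0.006,-0.04,-0.013,0,0,0,0.085],[-0.047,0.0005,0.004,0,0,0,0.085],[-0.047,0.0005,0.004,0,0,0,0.085],[-0.047,0.0005,0.004,0,0,0,0.085],[-0.047,0.0005,0.004,0,0,0,0.085],[-0.0475,0.0014,0.0216,0,0,1.5,0.085],[-0.0474,0.0026,0.0216,0,0,1.5,0.085],[-0.0474,0.004,0.0216,0,0,1.5,0.085],[-0.0473,0.005,0.0214,0,0,1.5,0.085],[0,0,0,0,0,0,0.085],[0,0,0,0,0,0,0.085]],
  ],
)

```text
t: 38.38
eef_pos: [0.5031, -0.3385, 0.204]
tool_rot: [-0.001, 0.749, 0.663, -0.001]
contact_force: [0.7, -0.6, -0.1]
gripper_width: 0.996
grasp_force: 0.0
```

```bash
sed -i 's/CYAW=.622,-.0535,-1.0/CYAW=.622,-.0535,-1.3/' plan.py; cat >> plan.py <<'E'
def findpick(near,L=.175,half=.0685,mid=.07,z=.002,lift=.26):
    """refined: eye from blob centre and axis; rows to pick"""
    b=find(near);print(now()[1].round(3),bot.get_obs()["q"].round(2))
    if b is not None: pick(b[0],b[1],z=z,lift=lift)
E
python3 - <<'E'
from plan import *
findpick([.502,-.321])
E
```

```text
140 [504.4, -323.5] 135 38 [(272, [0.4995, -0.371])] [285.0, 167.0] yaw 84.1 eye-centre 0.0478
170 [505.7, -323.6] 135 37 [(300, [0.4997, -0.3711])] [286.0, 170.0] yaw 82.8 eye-centre 0.0479
[ 0.504 -0.338  0.205] [ 0.95  0.46 -0.61  1.72  0.3   1.06  0.11]
down
6
[0.0123,0.0002,0.0509,0,0,0.1,0.055],[0.0122,0.0002,0.051,-0.1,0.1,0.1,0.055],[0.0122,0.0001,0.0509,0,0,0.1,0.055],[0,0,0.0167,0,0,0,0.055],[0,0,0.0167,0,0,0,0.055],[0,0,0.0166,0,0,0,0.055]
lift
5
[0,0,-0.052,0,0,0,0],[0,0,-0.052,0,0,0,0],[0.0001,0,-0.052,0,0,0,0],[0,-0.0001,-0.052,0,0,0,0],[0,0,-0.052,0,0,0,0]
```

Emit:
move_arm(
  commands=[
    [[0.0122,0.0002,0.051,0,0,0.1,0.055],[0.0122,0.0002,0.051,0,0,0.1,0.055],[0.0122,0,0.051,0,0,0.1,0.055],[0,0,0.0167,0,0,0,0.055],[0,0,0.0167,0,0,0,0.055],[0,0,0.0167,0,0,0,0.055],[0,0,0,0,0,0,0.055],[0,0,0,0,0,0,0.05],[0,0,0,0,0,0,0],[0,0,0,0,0,0,0],[0,0,0,0,0,0,0],[0,0,0,0,0,0,0],[0,0,0,0,0,0,0]],
  ],
  squeeze=90,
)

```text
t: 40.05
eef_pos: [0.5089, -0.3043, 0.0034]
tool_rot: [0.001, 0.751, 0.66, -0.001]
contact_force: [-1.1, 0.6, 6.1]
gripper_width: 0.2
grasp_force: 88.2
```

```bash
python3 - <<'E'
from plan import *
M,p=now();print(p,"eye in tool",(np.array([.4995,-.3717])-p[:2])@M[:2,:2])
up=(M,p+[0,0,.25])
e=rows([up,(M,[.50,-.20,.31]),rodpose(.06,off=.07,d=.003)],grip=0)
E
```

```text
[ 0.50886077 -0.30427503  0.0034344 ] eye in tool [-0.06806812 -0.00064975]
11
[-0.0002,0,-0.05,0,0,0,0],[-0.0002,0,-0.05,0,0,0,0],[-0.0001,0,-0.05,0,0,0,0],[-0.0002,0.0001,-0.05,0,0,0,0],[-0.0002,0,-0.05,0,0,0,0],[0.051,-0.0111,-0.0285,0,0,0,0],[0.0511,-0.011,-0.0284,0,0,0,0],[0.0557,0.005,0.0056,-8.7,0.5,-1.5,0],[0.0554,0.0055,0.0069,-8.8,0.5,-1.4,0],[0.0553,0.0057,0.0083,-8.7,0.5,-1.4,0],[0.055,0.0057,0.0096,-8.8,0.5,-1.5,0]
```

Emit:
move_arm(
  commands=[
    [[0,0,-0.02,0,0,0,0],[0,0,-0.05,0,0,0,0],[0,0,-0.06,0,0,0,0],[0,0,-0.06,0,0,0,0],[0,0,-0.06,0,0,0,0],[0.051,-0.011,-0.03,0,0,0,0],[0.051,-0.011,-0.03,0,0,0,0],[0.0557,0.005,0.0056,-8.7,0.5,-1.5,0],[0.0555,0.0055,0.007,-8.8,0.5,-1.4,0],[0.0553,0.0057,0.008,-8.7,0.5,-1.4,0],[0.055,0.0057,0.0095,-8.8,0.5,-1.5,0],[0,0,0,0,0,0,0],[0,0,0,0,0,0,0]],
  ],
)

```text
t: 41.68
eef_pos: [0.5471, 0.0121, 0.2899]
tool_rot: [0.212, 0.685, 0.667, 0.203]
contact_force: [-0.3, -0.9, -2.0]
gripper_width: 0.202
grasp_force: 88.8
```

```bash
python3 - <<'E'
from plan import *
k=dict(off=.0684,d=.0046)
check(k,.035)
seen(k)
rows([rodpose(.035,**k),rodpose(-.015,**k)+(.017,)],grip=0)
E
```

```text
err [-16.5  -4.2  25. ] [-0.9  0.4 -0.1] F [-0.3 -0.9 -2. ] q [ 0.76 -0.01 -0.94  2.18  0.3   0.4  -0.46] eye [ 0.5426 -0.0562  0.2941]
top edge expected at px 6.4 mm/px 2.99 [np.uint8(155), np.uint8(155), np.uint8(156), np.uint8(162), np.uint8(169), np.uint8(184), np.uint8(198), np.uint8(204), np.uint8(209), np.uint8(210), np.uint8(209), np.uint8(188), np.uint8(168), np.uint8(155), np.uint8(143), np.uint8(142), np.uint8(141), np.uint8(141), np.uint8(141), np.uint8(141), np.uint8(141), np.uint8(141), np.uint8(141), np.uint8(141), np.uint8(141), np.uint8(140), np.uint8(140), np.uint8(140)]
scene edge expected at px 6.9 mm/px 2.76 [np.uint8(247), np.uint8(249), np.uint8(251), np.uint8(252), np.uint8(253), np.uint8(253), np.uint8(252), np.uint8(252), np.uint8(252), np.uint8(252), np.uint8(251), np.uint8(252), np.uint8(245), np.uint8(200), np.uint8(157), np.uint8(130), np.uint8(106), np.uint8(107), np.uint8(107), np.uint8(108), np.uint8(108), np.uint8(109), np.uint8(110), np.uint8(111), np.uint8(111), np.uint8(110), np.uint8(110), np.uint8(109)]
4
[0.0057,-0.0014,0.0296,-0.8,0.4,-0.3,0],[0,0,0.0167,0,0,0,0],[0,0,0.0166,0,0,0,0],[0,0.0001,0.0167,0,0,0,0]
```

Emit:
move_arm(
  commands=[
    [[0.005,-0.0014,0.028,-0.8,0.4,-0.3,0],[0,0,0,0,0,0,0],[0,0,0.017,0,0,0,0],[0,0,0.017,0,0,0,0],[0,0,0.017,0,0,0,0],[0,0,0,0,0,0,0]],
  ],
)

```text
t: 42.52
eef_pos: [0.5916, 0.0152, 0.2239]
tool_rot: [0.214, 0.682, 0.667, 0.209]
contact_force: [0.7, -1.9, -2.2]
gripper_width: 0.199
grasp_force: 88.7
```

```bash
python3 - <<'E'
from plan import *
k=dict(off=.0675,d=.0046)
check(k,-.015)
seat(k,-.015,.069)
E
```

```text
err [-0.7  0.5 -0. ] [-0.1  0.   0. ] F [ 0.7 -1.9 -2.2] q [ 0.55  0.2  -0.82  2.19  0.95  0.34 -1.07] eye [ 0.5875 -0.0522  0.2277]
err mm, deg [-0.7  0.5 -0. ] [-0.1  0.   0. ] [ 0.7 -1.9 -2.2]
13
[-0.0002,0.0002,0.0151,0,0,0,0],[-0.0001,0.0002,0.0151,-0.1,0,0,0],[-0.0002,0.0002,0.0152,0,0,0,0],[0,-0.0012,0.0068,8.7,0,0,0],[0,-0.0013,0.0068,8.8,0,0,0],[0,-0.0012,0.0068,8.7,0,0,0],[0,-0.0012,0.0067,8.8,0,0,0],[0,0,0.0287,0,0,0,0],[0,0,0.0287,0,0,0,0],[0,0,0.0286,0,0,0,0],[0,0,0.0033,0,0,0,0],[0,0,0.0034,0,0,0,0],[0,0,0.0033,0,0,0,0]
```

Emit:
move_arm(
  commands=[
    [[0,0,0.015,0,0,0,0],[0,0,0.015,0,0,0,0],[0,0,0.015,0,0,0,0],[0.001,-0.001,0.007,8.7,0,0,0],[0.001,-0.001,0.007,8.7,0,0,0],[0.001,-0.001,0.007,8.8,0,0,0],[0.001,-0.001,0.007,8.8,0,0,0],[0,-0.002,0.002,3,0,0,0],[0,0,0,0,0,0,0]],
  ],
)

```text
t: 43.65
eef_pos: [0.6254, 0.0143, 0.1618]
tool_rot: [0.008, 0.718, 0.696, 0.002]
contact_force: [-0.2, 0.5, -2.2]
gripper_width: 0.197
grasp_force: 88.8
```

```bash
python3 - <<'E'
from plan import *
down(dict(off=.0675,d=.0046),.069)
E
```

```text
err [1.9 0.4 1.4]
[-0.2  0.5 -2.2]
6
[-0.0004,-0.0019,0.004,0.8,0.5,-0.5,0],[0,0,0.0285,0,0,0,0],[0,0,0.0284,0,0,0,0],[0,0,0.0285,0,0,0,0],[0,0,0.004,0,0,0,0],[0,-0.0001,0.004,0,0,0,0]
```

Emit:
move_arm(
  commands=[
    [[0,-0.002,0.004,0.8,0.5,-0.5,0],[0,0,0.0285,0,0,0,0],[0,0,0.0285,0,0,0,0],[0,0,0.0285,0,0,0,0],[0,0,0.004,0,0,0,0],[0,0,0.003,0,0,0,0],[0,0,0,0,0,0,0],[0,0,0.0015,0,0,0,0],[0,0,0.0015,0,0,0,0],[0,0,0,0,0,0,0]],
  ],
)

```text
t: 44.9
eef_pos: [0.6233, 0.014, 0.0622]
tool_rot: [0.002, 0.715, 0.699, -0.001]
contact_force: [-0.9, 0.7, 4.4]
gripper_width: 0.199
grasp_force: 89.7
```

```bash
python3 - <<'E'
from plan import *
at(dict(off=.0675,d=.0046),.068)
E
```

```text
tool-frame go [ 0.   0.3 -1.2] [0.1 0.2 0. ] F [-0.9  0.7  4.4] w 0.199 q [ 0.42  0.72 -0.77  1.77  0.63  0.91 -0.65]
```

Emit:
move_arm(
  commands=[
    [[0,0,-0.001,0,0,0,0.02],[0,0,0,0,0,0,0.05],[0,0,0,0,0,0,0.05],[0,0,0,0,0,0,0.06],[0,0,-0.03,0,0,0,0.06],[0,0,-0.05,0,0,0,0.06],[0,0,-0.06,0,0,0,0.085],[0,0,-0.06,0,0,0,0.085],[0.006,-0.04,-0.02,0,0,0,0.085],[0.006,-0.04,-0.01,0,0,0,0.085],[0.006,-0.04,0,0,0,0,0.085],[-0.05,0,0,0,0,0,0.085],[-0.05,0,0,0,0,0,0.085],[-0.05,0,0,0,0,0,0.085],[-0.05,0,0,0,0,0,0.085],[0,0,0,0,0,0,0.085]],
  ],
)

```text
t: 46.9
eef_pos: [0.4979, -0.1695, 0.2925]
tool_rot: [0.002, 0.718, 0.696, -0.002]
contact_force: [-0.2, 0.8, -0.6]
gripper_width: 0.994
grasp_force: 0.0
```

```bash
python3 - <<'E'
from plan import *
print(now()[1],bot.get_obs()["q"].round(2))
rows([pose([.54,-.24,.25],0,d=0,off=0),pose([.61,-.287,.21],-86,off=.03)],wmax=9.5)
b=imaging.read_camera("scene");t=imaging.read_camera("top")
cv2.imwrite("pics/pile4.png",np.hstack([cv2.resize(b[190:295,220:325],(420,420),interpolation=cv2.INTER_CUBIC),cv2.resize(t[150:280,225:315],(290,420),interpolation=cv2.INTER_CUBIC)])[...,::-1])
E
```

```text
[ 0.4978762  -0.1694953   0.29250993] [ 0.98  0.29 -0.92  1.79  0.26  1.18 -0.06]
20
[-0.0069,0.0044,0.0043,0,0,8.8,0.085],[-0.0061,0.0055,0.0043,0,0,8.9,0.085],[-0.0053,0.0063,0.0042,0.1,0.1,8.8,0.085],[-0.0042,0.007,0.0043,0,0,8.8,0.085],[-0.0031,0.0076,0.0043,0,0,8.8,0.085],[-0.0018,0.008,0.0042,0,0,8.9,0.085],[-0.0006,0.0082,0.0043,0,0.1,8.8,0.085],[0.0006,0.0082,0.0043,0.1,0,8.8,0.085],[0.0019,0.008,0.0042,0,0,8.8,0.085],[0.003,0.0076,0.0043,0,0,8.9,0.085],[0.0072,0.0077,0.0046,0,0,8.6,0.085],[0.0083,0.0065,0.0046,0,0,8.6,0.085],[0.0092,0.0052,0.0046,0,0,8.6,0.085],[0.0098,0.0038,0.0046,0,0,8.6,0.085],[0.0103,0.0022,0.0046,0,0,8.6,0.085],[0.0106,0.0007,0.0046,0,0,8.6,0.085],[0.0105,-0.0008,0.0045,0,0,8.6,0.085],[0.0102,-0.0025,0.0046,0,0,8.6,0.085],[0.0098,-0.0039,0.0046,0,0,8.6,0.085],[0.0091,-0.0054,0.0046,0,0,8.6,0.085]
```

View pics/pile4.png

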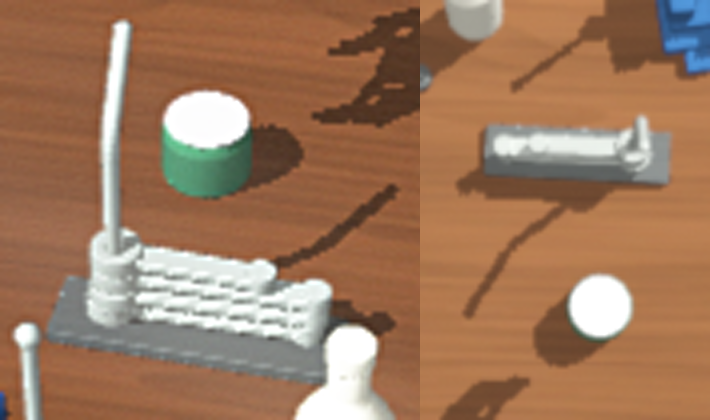

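The four levers are stacked square. I move on to S1 with a half turn.

Emit:
move_arm(
  commands=[
    [[-0.007,0.0044,0.0043,0,0,8.8,0.085],[-0.006,0.0055,0.0043,0,0,8.9,0.085],[-0.005,0.0063,0.0043,0,0,8.8,0.085],[-0.004,0.007,0.0043,0,0,8.8,0.085],[-0.003,0.0076,0.0043,0,0,8.8,0.085],[-0.002,0.008,0.0043,0,0,8.9,0.085],[-0.0006,0.008,0.0043,0,0,8.8,0.085],[0.0006,0.008,0.0043,0,0,8.8,0.085],[0.002,0.008,0.0043,0,0,8.8,0.085],[0.003,0.0076,0.0043,0,0,8.9,0.085],[0.007,0.0077,0.0046,0,0,8.6,0.085],[0.008,0.0065,0.0046,0,0,8.6,0.085],[0.009,0.005,0.0046,0,0,8.6,0.085],[0.01,0.004,0.0046,0,0,8.6,0.085],[0.0103,0.002,0.0046,0,0,8.6,0.085],[0.0106,0.0007,0.0046,0,0,8.6,0.085],[0.0105,-0.001,0.0046,0,0,8.6,0.085],[0.01,-0.0025,0.0046,0,0,8.6,0.085],[0.01,-0.004,0.0046,0,0,8.6,0.085],[0,0,0,0,0,0,0.085]],
  ],
)

```text
t: 49.5
eef_pos: [0.6075, -0.3007, 0.2089]
tool_rot: [0.001, 0.784, -0.621, 0.001]
contact_force: [0.3, 0.3, 0.5]
gripper_width: 0.996
grasp_force: 0.0
```

```bash
python3 - <<'E'
from plan import *
findpick([.612,-.335])
E
```

```text
140 [618.0, -336.5] 135 38 [(233, [0.6121, -0.29])] [280.0, 144.0] yaw -82.8 eye-centre 0.0469
170 [620.5, -336.4] 134 37 [(264, [0.6121, -0.29])] [281.0, 141.0] yaw -79.7 eye-centre 0.0472
[ 0.607 -0.301  0.209] [ 0.55  0.51 -0.26  1.56  0.14  1.09 -2.66]
down
6
[0.02,-0.0012,0.0525,0,-0.1,1,0.055],[0.0202,-0.0015,0.0524,0,0,1,0.055],[0.0201,-0.0019,0.0525,0,-0.1,1,0.055],[0,0,0.0167,0,0,0,0.055],[0,0,0.0166,0,0,0,0.055],[0,0,0.0167,0,0,0,0.055]
lift
5
[0,0,-0.052,0,0,0,0],[0,0,-0.052,0,0,0,0],[-0.0001,0,-0.052,0,0,0,0],[0,0,-0.052,0,0,0,0],[0,0.0001,-0.052,0,0,0,0]
```

Emit:
move_arm(
  commands=[
    [[0.02,-0.001,0.0525,0,0,1.6,0.055],[0.02,-0.001,0.0525,0,0,1.6,0.055],[0.02,-0.001,0.0525,0,0,1.6,0.055],[0,0,0.0167,0,0,0,0.055],[0,0,0.0167,0,0,0,0.055],[0,0,0.0167,0,0,0,0.055],[0,0,0,0,0,0,0.055],[0,0,0,0,0,0,0.05],[0,0,0,0,0,0,0],[0,0,0,0,0,0,0],[0,0,0,0,0,0,0],[0,0,0,0,0,0,0],[0,0,0,0,0,0,0]],
  ],
  squeeze=90,
)

```text
t: 51.18
eef_pos: [0.6223, -0.3619, 0.0033]
tool_rot: [0.001, 0.756, -0.655, 0.002]
contact_force: [-1.1, -0.1, 6.5]
gripper_width: 0.2
grasp_force: 88.7
```

```bash
python3 - <<'E'
from plan import *
M,p=now();print(p,np.degrees(np.arctan2(M[1,0],M[0,0])),"eye in tool",(np.array([.612,-.289])-p[:2])@M[:2,:2],bot.get_obs()["q"].round(2))
up=(M,p+[0,0,.25])
print("up then");rows([pose([.55,-.30,.29],-5,d=0,off=0),pose([.51,-.24,.31],80,d=0,off=0)],start=up,wmax=9,grip=0)
E
```

```text
[ 0.62233449 -0.36193625  0.00331719] -81.80365221499069 eye in tool [-0.07366366 -0.00016979] [ 0.56  0.8  -0.19  1.56  0.2   0.79 -2.71]
up then
19
[-0.0079,0.007,-0.0041,0,0,-8.5,0],[-0.0089,0.0057,-0.0041,0,-0.1,-8.6,0],[-0.0097,0.0043,-0.0042,0,0,-8.5,0],[-0.0101,0.0029,-0.0041,0.1,0,-8.5,0],[-0.0105,0.0013,-0.0041,0,-0.1,-8.6,0],[-0.0106,-0.0003,-0.0041,0,0,-8.5,0],[-0.0104,-0.0018,-0.0041,0,0,-8.5,0],[-0.01,-0.0034,-0.0041,0,-0.1,-8.6,0],[-0.0094,-0.0048,-0.004,0,0,-8.5,0],[-0.0045,-0.0056,-0.002,0,0,-8.5,0],[-0.0036,-0.0063,-0.002,0,0,-8.5,0],[-0.0027,-0.0067,-0.002,0,0,-8.5,0],[-0.0017,-0.007,-0.002,0,0,-8.5,0],[-0.0006,-0.0072,-0.002,0,0,-8.5,0],[0.0005,-0.0072,-0.002,0,0,-8.5,0],[0.0015,-0.007,-0.002,0,0,-8.5,0],[0.0026,-0.0068,-0.002,0,0,-8.5,0],[0.0035,-0.0062,-0.002,0,0,-8.5,0],[0.0044,-0.0057,-0.0021,0,0,-8.5,0]
```

Emit:
move_arm(
  commands=[
    [[0,0,-0.02,0,0,0,0],[0,0,-0.05,0,0,0,0],[0,0,-0.06,0,0,0,0],[0,0,-0.06,0,0,0,0],[0,0,-0.06,0,0,0,0],[0,0,0,0,0,0,0]],
  ],
)

```text
t: 51.92
eef_pos: [0.6244, -0.3618, 0.2603]
tool_rot: [-0.0, 0.756, -0.655, 0.008]
contact_force: [-0.7, -0.1, -2.4]
gripper_width: 0.201
grasp_force: 88.5
```

Emit:
move_arm(
  commands=[
    [[-0.008,0.007,-0.004,0,0,-8.5,0],[-0.009,0.0057,-0.004,0,0,-8.6,0],[-0.0097,0.0043,-0.004,0,0,-8.5,0],[-0.01,0.003,-0.004,0,0,-8.5,0],[-0.0105,0.0013,-0.004,0,0,-8.6,0],[-0.0106,0,-0.004,0,0,-8.5,0],[-0.0104,-0.002,-0.004,0,0,-8.5,0],[-0.01,-0.0034,-0.004,0,0,-8.6,0],[-0.0094,-0.005,-0.004,0,0,-8.5,0],[-0.0045,-0.0056,-0.002,0,0,-8.5,0],[-0.0036,-0.0063,-0.002,0,0,-8.5,0],[-0.0027,-0.0067,-0.002,0,0,-8.5,0],[-0.0017,-0.007,-0.002,0,0,-8.5,0],[-0.0006,-0.0072,-0.002,0,0,-8.5,0],[0.0005,-0.0072,-0.002,0,0,-8.5,0],[0.0015,-0.007,-0.002,0,0,-8.5,0],[0.0026,-0.0068,-0.002,0,0,-8.5,0],[0.0035,-0.006,-0.002,0,0,-8.5,0],[0.0044,-0.0057,-0.002,0,0,-8.5,0],[0,0,0,0,0,0,0]],
  ],
)

```text
t: 54.42
eef_pos: [0.5086, -0.238, 0.3072]
tool_rot: [0.001, 0.766, 0.643, -0.001]
contact_force: [-0.2, -1.0, -1.7]
gripper_width: 0.2
grasp_force: 88.5
```

```bash
python3 - <<'E'
from plan import *
M,p=now();print(p,bot.get_obs()["q"].round(2))
rows([rodpose(.05,off=.0737,d=.0047)],grip=0)
E
```

```text
[ 0.50858824 -0.23798028  0.30717693] [ 1.01  0.34 -0.86  1.69  0.27  1.23 -0.09]
5
[0.0528,0.0001,0.0058,-7,0.6,-1.7,0],[0.0527,0.001,0.0064,-7,0.6,-1.7,0],[0.0526,0.0017,0.0072,-7,0.5,-1.6,0],[0.0525,0.0022,0.0078,-6.9,0.6,-1.7,0],[0.0523,0.0028,0.0087,-7,0.6,-1.7,0]
```

Emit:
move_arm(
  commands=[
    [[0.053,0,0.004,-7,0.6,-1.7,0],[0.0527,0.001,0.0055,-7,0.6,-1.7,0],[0.0526,0.0017,0.007,-7,0.5,-1.6,0],[0.0525,0.0022,0.008,-6.9,0.6,-1.7,0],[0.0523,0.003,0.0085,-7,0.6,-1.7,0],[0,0,0,0,0,0,0],[0,0,0,0,0,0,0]],
  ],
)

```text
t: 55.3
eef_pos: [0.5548, 0.0106, 0.2809]
tool_rot: [0.211, 0.687, 0.665, 0.201]
contact_force: [0.0, -0.1, -2.0]
gripper_width: 0.195
grasp_force: 88.7
```

```bash
cat >> plan.py <<'E'
def edge(k,ring=.019):
    """mm by which the eye's far edge lies beyond its expected place"""
    M0,p0=now();eye=p0+M0@np.array([-k["off"],0,-k["d"]])
    for n in ("top","scene"):
        a=cv2.cvtColor(imaging.read_camera(n),cv2.COLOR_RGB2GRAY);K,E=cam(n)
        u,t=proj(K,E,[eye,eye-M0[:,0]*ring]);L=np.linalg.norm(t-u);s=np.arange(0,2,.02)
        f=np.array([cv2.getRectSubPix(a,(1,1),tuple(map(float,u+(t-u)*q)))[0,0] for q in s],float)
        g=np.abs(np.gradient(np.convolve(f,np.ones(9)/9,'same')))[35:75];i=np.average(np.arange(35,75),weights=g**2)
        print(n,"beyond by mm",((s[int(round(i))]-1)*ring*1e3).round(1))
E
python3 - <<'E'
from plan import *
k=dict(off=.0737,d=.0047)
check(k,.035)
seen(k);edge(k)
rows([rodpose(.035,**k),rodpose(-.015,**k)+(.017,)],grip=0)
E
```

```text
err [ -9.1 -10.9  16.1] [-1.1  0.5 -0.4] F [ 0.  -0.1 -2. ] q [ 0.86  0.04 -1.05  2.17  0.42  0.4  -0.57] eye [ 0.5497 -0.0629  0.2851]
top edge expected at px 6.3 mm/px 3.02 [np.uint8(157), np.uint8(157), np.uint8(158), np.uint8(160), np.uint8(162), np.uint8(168), np.uint8(175), np.uint8(188), np.uint8(199), np.uint8(204), np.uint8(208), np.uint8(205), np.uint8(200), np.uint8(183), np.uint8(167), np.uint8(155), np.uint8(146), np.uint8(145), np.uint8(144), np.uint8(145), np.uint8(145), np.uint8(145), np.uint8(144), np.uint8(144), np.uint8(144), np.uint8(144), np.uint8(144), np.uint8(144)]
scene edge expected at px 6.9 mm/px 2.77 [np.uint8(244), np.uint8(246), np.uint8(248), np.uint8(249), np.uint8(251), np.uint8(252), np.uint8(252), np.uint8(252), np.uint8(252), np.uint8(252), np.uint8(252), np.uint8(252), np.uint8(252), np.uint8(239), np.uint8(225), np.uint8(178), np.uint8(131), np.uint8(118), np.uint8(106), np.uint8(107), np.uint8(109), np.uint8(109), np.uint8(109), np.uint8(109), np.uint8(109), np.uint8(109), np.uint8(110), np.uint8(111)]
top beyond by mm 1.1
scene beyond by mm 1.1
4
[0.012,-0.0026,0.0181,-1.1,0.5,-0.4,0],[0,0,0.0167,0,0,0,0],[0,0,0.0166,0,0,0,0],[0,0,0.0167,0,0,0,0]
```

Emit:
move_arm(
  commands=[
    [[0.013,-0.0025,0,-1.1,0.5,-0.4,0],[0,0,0.018,0,0,0,0],[0,0,0,0,0,0,0],[0,0,0.017,0,0,0,0],[0,0,0.017,0,0,0,0],[0,0,0.017,0,0,0,0],[0,0,0,0,0,0,0]],
  ],
)

```text
t: 56.38
eef_pos: [0.593, 0.0226, 0.2227]
tool_rot: [0.215, 0.682, 0.667, 0.21]
contact_force: [0.1, -1.3, -1.2]
gripper_width: 0.201
grasp_force: 88.7
```

```bash
python3 - <<'E'
from plan import *
k=dict(off=.075,d=.0047)
check(k,-.015)
seat(k,-.015,.085)
E
```

```text
err [ 0.5  0.4 -1.2] [-0.1 -0.   0. ] F [ 0.1 -1.3 -1.2] q [ 0.6   0.22 -0.89  2.19  1.02  0.37 -1.14] eye [ 0.5887 -0.0523  0.2265]
err mm, deg [ 0.5  0.4 -1.2] [-0.1 -0.   0. ] [ 0.1 -1.3 -1.2]
13
[-0.0001,0.0001,0.0146,0,0,0,0],[-0.0002,0.0001,0.0146,0,0,0,0],[-0.0001,0,0.0145,-0.1,0,0,0],[0,-0.0012,0.0068,8.8,0,0.1,0],[0,-0.0012,0.0068,8.7,0,0,0],[0,-0.0013,0.0068,8.8,0,0,0],[0,-0.0012,0.0068,8.7,0,0,0],[0,0,0.0233,0,0,0,0],[0,0,0.0234,0,0,0,0],[-0.0001,-0.0001,0.0233,0,0,0,0],[0,0,0.0033,0,0,0,0],[0,0,0.0034,0,0,0,0],[0,0,0.0033,0,0,0,0]
```

Emit:
move_arm(
  commands=[
    [[0,0,0.0146,0,0,0,0],[0,0,0.0146,0,0,0,0],[0,0,0.0146,0,0,0,0],[0.001,-0.001,0.007,8.7,0,0,0],[0.001,-0.001,0.007,8.7,0,0,0],[0.001,-0.001,0.007,8.8,0,0,0],[0.001,-0.001,0.007,8.8,0,0,0],[0,-0.002,0.002,3,0,0,0],[0,0,0,0,0,0,0]],
  ],
)

```text
t: 57.5
eef_pos: [0.6263, 0.022, 0.1615]
tool_rot: [0.007, 0.718, 0.696, 0.001]
contact_force: [-0.1, -0.5, -1.8]
gripper_width: 0.199
grasp_force: 88.7
```

```bash
python3 - <<'E'
from plan import *
down(dict(off=.075,d=.0047),.085)
E
```

```text
err [2.6 0.5 1.2]
[-0.1 -0.5 -1.8]
7
[-0.0006,-0.0026,0.004,0.6,0.4,-0.5,0],[0,0,0.0231,0,0,0,0],[0,0,0.023,0,0,0,0],[0.0001,0,0.0231,0,0,0,0],[0,0,0.0027,0,0,0,0],[0,0,0.0026,0,0,0,0],[0,0,0.0027,0,0,0,0]
```

Emit:
move_arm(
  commands=[
    [[0,-0.0025,0.004,0.6,0.4,-0.5,0],[0,0,0.023,0,0,0,0],[0,0,0.023,0,0,0,0],[0,0,0.023,0,0,0,0],[0,0,0.004,0,0,0,0],[0,0,0.004,0,0,0,0],[0,0,0,0,0,0,0],[0,0,0.0015,0,0,0,0],[0,0,0.0015,0,0,0,0],[0,0,0,0,0,0,0]],
  ],
)

```text
t: 58.75
eef_pos: [0.6235, 0.0214, 0.0774]
tool_rot: [0.002, 0.715, 0.699, -0.001]
contact_force: [1.5, -2.9, 4.1]
gripper_width: 0.195
grasp_force: 89.5
```

```bash
python3 - <<'E'
from plan import *
at(dict(off=.075,d=.0047),.084)
E
```

```text
tool-frame go [ 0.1  0.3 -1.9] [0.  0.3 0.1] F [ 1.5 -2.9  4.1] w 0.195 q [ 0.45  0.73 -0.84  1.76  0.65  0.96 -0.68]
```

Emit:
move_arm(
  commands=[
    [[0,0,-0.001,0,0,0,0.02],[0,0,0,0,0,0,0.05],[0,0,0,0,0,0,0.05],[0,0,0,0,0,0,0.06],[0,0,-0.03,0,0,0,0.06],[0,0,-0.05,0,0,0,0.06],[0,0,-0.06,0,0,0,0.085],[0,0,-0.06,0,0,0,0.085],[0.006,-0.04,-0.015,0,0,0,0.085],[0.006,-0.04,0,0,0,0,0.085],[0.006,-0.04,0,0,0,0,0.085],[-0.05,0,0,0,0,0,0.085],[-0.05,0,0,0,0,0,0.085],[-0.05,0,0,0,0,0,0.085],[-0.05,0,0,0,0,0,0.085],[0,0,0,0,0,0,0.085]],
  ],
)

```text
t: 60.75
eef_pos: [0.4985, -0.1616, 0.293]
tool_rot: [0.001, 0.717, 0.697, -0.002]
contact_force: [0.4, 0.5, -0.7]
gripper_width: 0.994
grasp_force: 0.0
```

```bash
python3 - <<'E'
from plan import *
print(now()[1],bot.get_obs()["q"].round(2))
t=imaging.read_camera("top");K,E=cam("top");[print(x) for x in blobs(t,K,E,lo=100) if x[0][1]<-200]
rows([pose([.45,-.24,.26],0,d=0,off=0),pose([.391,-.275,.22],-80,off=.03)],wmax=9.5)
E
```

```text
[ 0.49849427 -0.16160473  0.29295965] [ 1.03  0.32 -1.02  1.79  0.3   1.2  -0.1 ]
([523.8, -489.1], 179, 41, [(16, [0.4435, -0.4869])], [408.0, 225.0])
([872.9, -247.8], 124, 41, [], [340.0, 133.0])
([874.8, -280.6], 122, 21, [], [350.0, 135.0])
19
[-0.0082,-0.0047,0.0034,0,0,8.9,0.085],[-0.0089,-0.0033,0.0033,0,0,8.8,0.085],[-0.0093,-0.0019,0.0034,0.1,0.1,8.9,0.085],[-0.0095,-0.0005,0.0033,0,0,8.8,0.085],[-0.0094,0.0009,0.0034,0,0,8.9,0.085],[-0.0092,0.0025,0.0033,0,0,8.8,0.085],[-0.0087,0.0038,0.0034,0,0,8.9,0.085],[-0.008,0.0051,0.0033,0,0.1,8.8,0.085],[-0.0071,0.0062,0.0034,0,0,8.9,0.085],[-0.0061,0.0073,0.0033,0.1,0,8.8,0.085],[-0.006,0.0072,0.0051,0,0,8.9,0.085],[-0.0048,0.008,0.0051,0,0,8.9,0.085],[-0.0035,0.0086,0.0051,0,0,8.9,0.085],[-0.0021,0.0091,0.0051,0,0,8.9,0.085],[-0.0007,0.0093,0.0051,0,0,8.9,0.085],[0.0008,0.0094,0.0051,0,0,8.9,0.085],[0.0022,0.009,0.0051,0,0,8.9,0.085],[0.0035,0.0087,0.0051,0,0,8.8,0.085],[0.0049,0.008,0.0051,0,0,8.9,0.085]
```

Emit:
move_arm(
  commands=[
    [[-0.008,-0.0047,0.0033,0,0,8.9,0.085],[-0.009,-0.0033,0.0033,0,0,8.8,0.085],[-0.0093,-0.002,0.0033,0,0,8.9,0.085],[-0.0095,-0.0005,0.0033,0,0,8.8,0.085],[-0.0094,0.001,0.0033,0,0,8.9,0.085],[-0.0092,0.0025,0.0033,0,0,8.8,0.085],[-0.0087,0.004,0.0033,0,0,8.9,0.085],[-0.008,0.005,0.0033,0,0,8.8,0.085],[-0.007,0.006,0.0033,0,0,8.9,0.085],[-0.006,0.0073,0.0033,0,0,8.8,0.085],[-0.006,0.0072,0.005,0,0,8.9,0.085],[-0.005,0.008,0.005,0,0,8.9,0.085],[-0.0035,0.0086,0.005,0,0,8.9,0.085],[-0.002,0.009,0.005,0,0,8.9,0.085],[-0.0007,0.0093,0.005,0,0,8.9,0.085],[0.001,0.0094,0.005,0,0,8.9,0.085],[0.002,0.009,0.005,0,0,8.9,0.085],[0.0035,0.0087,0.005,0,0,8.8,0.085],[0.005,0.008,0.005,0,0,8.9,0.085],[0,0,0,0,0,0,0.085]],
  ],
)

```text
t: 63.3
eef_pos: [0.3975, -0.3021, 0.2161]
tool_rot: [0.002, 0.768, -0.64, 0.001]
contact_force: [0.4, 0.6, 0.4]
gripper_width: 1.0
grasp_force: 0.0
```

```bash
python3 - <<'E'
from plan import *
M,p=now();print(p,bot.get_obs()["q"].round(2));np.save("Ecol.npy",cam("wrist")[1])
a=imaging.read_camera("wrist");np.save("col.npy",a);b=imaging.read_camera("scene")
s=cv2.resize(b[190:295,220:280],(240,420),interpolation=cv2.INTER_CUBIC)
cv2.imwrite("pics/col.png",np.hstack([a,s])[...,::-1])
E
```

```text
[ 0.39749755 -0.30214697  0.21605339] [ 0.91  0.24 -0.44  1.96  0.13  0.97 -2.56]
```

View pics/col.png

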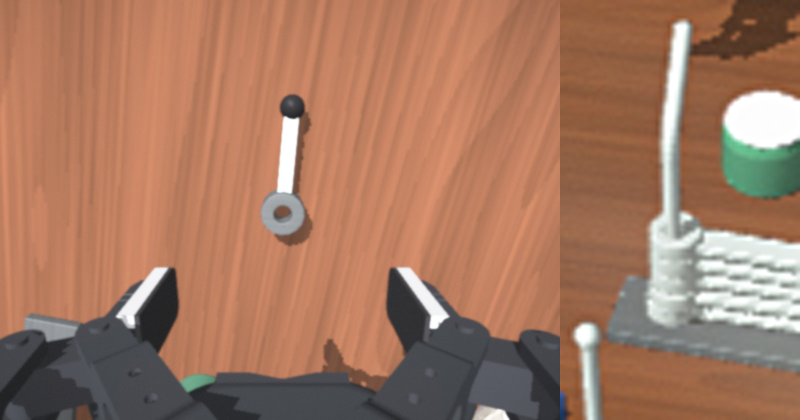

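The collar's ring is at (283,213) and its ball at (292,106), with the handle between.

```bash
python3 - <<'E'
from plan import *
K=imaging.calibration("wrist")["intrinsics"];E=np.load("Ecol.npy")
r=toplane(K,E,[(283,213)],.022)[0,:2];b=toplane(K,E,[(292,106)],.012)[0,:2];h=toplane(K,E,[(290,118),(286.5,190)],.017)[:,:2]
print(r,b,np.hypot(*(b-r)),h);v=b-r;yaw=np.degrees(np.arctan2(v[1],v[0]));v2=h[0]-h[1];print(yaw,np.degrees(np.arctan2(v2[1],v2[0])))
d=v/np.hypot(*v);eye=b-.102*d if 1 else r;eye=(eye+r)/2;print("eye",eye)
pick(eye,yaw,z=.006,lift=.25)
E
```

```text
[ 0.39064458 -0.27509465] [ 0.40067525 -0.37661011] 0.10200982232345525 [[ 0.40062367 -0.36562929]
 [ 0.39123705 -0.2975125 ]]
-84.35695978246314 -82.15394881656968
eye [ 0.39064506 -0.27509953]
down
6
[0.0137,0.0028,0.0536,0,-0.1,1.6,0.055],[0.0139,0.0025,0.0535,0,-0.1,1.7,0.055],[0.0141,0.002,0.0535,0,0,1.6,0.055],[0,0,0.0167,0,0,0,0.055],[-0.0001,0,0.0167,0,0,0,0.055],[0,0,0.0166,0,0,0,0.055]
lift
5
[0,0,-0.05,0,0,0,0],[0.0001,0,-0.05,0,0,0,0],[0,0,-0.05,0,0,0,0],[0.0001,0,-0.05,0,0,0,0],[0,0,-0.05,0,0,0,0]
```

Emit:
move_arm(
  commands=[
    [[0.0138,0.0026,0.0535,0,0,1.5,0.055],[0.0139,0.0025,0.0535,0,0,1.5,0.055],[0.014,0.002,0.0535,0,0,1.5,0.055],[0,0,0.0167,0,0,0,0.055],[0,0,0.0167,0,0,0,0.055],[0,0,0.0167,0,0,0,0.055],[0,0,0,0,0,0,0.055],[0,0,0,0,0,0,0.05],[0,0,0,0,0,0,0],[0,0,0,0,0,0,0],[0,0,0,0,0,0,0],[0,0,0,0,0,0,0],[0,0,0,0,0,0,0]],
  ],
  squeeze=90,
)

```text
t: 65.03
eef_pos: [0.3975, -0.3469, 0.0066]
tool_rot: [0.001, 0.742, -0.671, 0.002]
contact_force: [1.0, 0.8, 6.1]
gripper_width: 0.128
grasp_force: 88.9
```

```bash
python3 - <<'E'
from plan import *
M,p=now();print(p,np.degrees(np.arctan2(M[1,0],M[0,0])),"eye in tool",(np.array([.3906,-.2751])-p[:2])@M[:2,:2],bot.get_obs()["q"].round(2))
up=(M,p+[0,0,.25])
print("up then");rows([pose([.45,-.30,.28],-5,d=0,off=0),pose([.51,-.24,.31],80,d=0,off=0)],start=up,wmax=9,grip=0)
E
```

```text
[ 0.39754288 -0.34689071  0.00662507] -84.21764388742055 eye in tool [-0.07212381 -0.00032575] [ 0.84  0.58 -0.3   2.05  0.33  0.55 -2.74]
up then
19
[-0.0046,-0.0063,-0.0026,0,0,-8.8,0],[-0.0035,-0.007,-0.0026,0,-0.1,-8.8,0],[-0.0025,-0.0074,-0.0026,0.1,0,-8.8,0],[-0.0013,-0.0077,-0.0026,0,0,-8.8,0],[-0.0001,-0.0078,-0.0026,0,-0.1,-8.8,0],[0.0011,-0.0078,-0.0026,0,0,-8.8,0],[0.0023,-0.0074,-0.0026,0,0,-8.8,0],[0.0033,-0.0071,-0.0026,0.1,-0.1,-8.8,0],[0.0045,-0.0064,-0.0026,0,0,-8.8,0],[0.0054,-0.0065,-0.003,0,0,-8.5,0],[0.0064,-0.0056,-0.003,0,0,-8.5,0],[0.0071,-0.0047,-0.003,0,0,-8.5,0],[0.0077,-0.0035,-0.003,0,0,-8.5,0],[0.0082,-0.0023,-0.003,0,0,-8.5,0],[0.0084,-0.0011,-0.003,0,0,-8.5,0],[0.0085,0.0001,-0.003,0,0,-8.5,0],[0.0084,0.0014,-0.003,0,0,-8.5,0],[0.0081,0.0026,-0.003,0,0,-8.5,0],[0.0076,0.0038,-0.003,0,0,-8.5,0]
```

Emit:
move_arm(
  commands=[
    [[0,0,-0.02,0,0,0,0],[0,0,-0.05,0,0,0,0],[0,0,-0.06,0,0,0,0],[0,0,-0.06,0,0,0,0],[0,0,-0.06,0,0,0,0],[0,0,0,0,0,0,0]],
  ],
)

```text
t: 65.78
eef_pos: [0.3989, -0.3469, 0.2606]
tool_rot: [0.002, 0.742, -0.671, 0.006]
contact_force: [0.9, -1.2, -3.2]
gripper_width: 0.133
grasp_force: 88.3
```

Emit:
move_arm(
  commands=[
    [[-0.0045,-0.006,-0.0026,0,0,-8.8,0],[-0.0035,-0.007,-0.0026,0,0,-8.8,0],[-0.0025,-0.0074,-0.0026,0,0,-8.8,0],[-0.0013,-0.0077,-0.0026,0,0,-8.8,0],[0,-0.008,-0.0026,0,0,-8.8,0],[0.001,-0.008,-0.0026,0,0,-8.8,0],[0.0023,-0.0074,-0.0026,0,0,-8.8,0],[0.0033,-0.007,-0.0026,0,0,-8.8,0],[0.0045,-0.0064,-0.0026,0,0,-8.8,0],[0.0054,-0.0065,-0.003,0,0,-8.5,0],[0.0064,-0.0056,-0.003,0,0,-8.5,0],[0.007,-0.0047,-0.003,0,0,-8.5,0],[0.0077,-0.0035,-0.003,0,0,-8.5,0],[0.008,-0.0023,-0.003,0,0,-8.5,0],[0.0084,-0.001,-0.003,0,0,-8.5,0],[0.0085,0,-0.003,0,0,-8.5,0],[0.0084,0.0014,-0.003,0,0,-8.5,0],[0.008,0.0026,-0.003,0,0,-8.5,0],[0.0076,0.004,-0.003,0,0,-8.5,0],[0,0,0,0,0,0,0]],
  ],
)

```text
t: 68.28
eef_pos: [0.5085, -0.2378, 0.307]
tool_rot: [0.0, 0.766, 0.643, -0.001]
contact_force: [0.2, -0.4, -3.0]
gripper_width: 0.133
grasp_force: 88.3
```

```bash
python3 - <<'E'
from plan import *
M,p=now();print(p,bot.get_obs()["q"].round(2))
rows([rodpose(.055,off=.0721,d=.0054)],grip=0)
E
```

```text
[ 0.50851196 -0.23776964  0.30698323] [ 1.08  0.37 -0.97  1.69  0.32  1.25 -0.13]
5
[0.0524,-0.0003,0.0051,-7,0.6,-1.7,0],[0.0522,0.0006,0.0058,-7,0.5,-1.7,0],[0.0523,0.0015,0.0063,-7,0.6,-1.7,0],[0.052,0.0022,0.007,-7,0.5,-1.6,0],[0.052,0.0027,0.0078,-7,0.6,-1.7,0]
```

Emit:
move_arm(
  commands=[
    [[0.0524,0,0.002,-7,0.6,-1.7,0],[0.0522,0.0006,0.004,-7,0.5,-1.7,0],[0.0523,0.0015,0.006,-7,0.6,-1.7,0],[0.052,0.002,0.007,-7,0.5,-1.6,0],[0.052,0.003,0.008,-7,0.6,-1.7,0],[0,0,0,0,0,0,0],[0,0,0,0,0,0,0]],
  ],
)

```text
t: 69.15
eef_pos: [0.5525, 0.0157, 0.2863]
tool_rot: [0.214, 0.684, 0.666, 0.207]
contact_force: [-0.8, -0.6, -2.3]
gripper_width: 0.129
grasp_force: 88.5
```

```bash
python3 - <<'E'
from plan import *
k=dict(off=.0721,d=.0054)
check(k,.04,"thrC")
edge(k,.022)
rows([rodpose(.04,**k),rodpose(-.015,**k)+(.018,)],grip=0)
E
```

```text
err [-8.8 -4.2 17.9] [-0.3  0.3 -0.2] F [-0.8 -0.6 -2.3] q [ 1.01  0.03 -1.2   2.17  0.41  0.39 -0.55] eye [ 0.5474 -0.0562  0.2909]
top crop px: eye [200. 206.] tip end [187. 170.]
scene crop px: eye [203. 203.] tip end [199. 322.]
top beyond by mm -2.6
scene beyond by mm -1.3
5
[0.005,-0.0046,0.0198,-0.2,0.3,-0.2,0],[0,0,0.0137,0,0,0,0],[0,0,0.0138,0,0,0,0],[0,0,0.0137,0,0,0,0],[0,0,0.0138,0,0,0,0]
```

View pics/thrC.png

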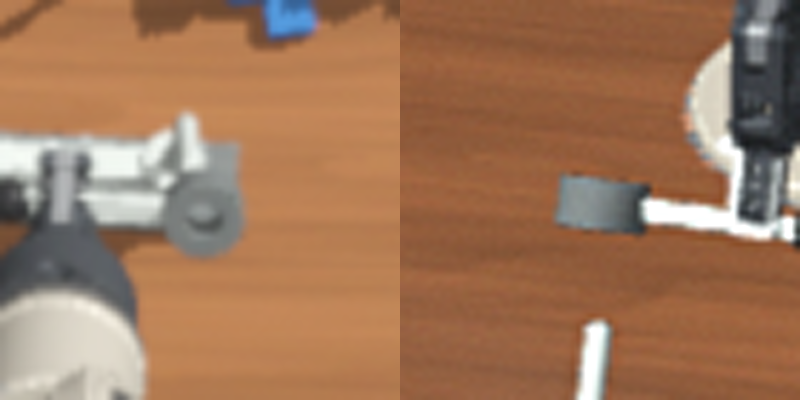

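The ring centre (602,204) agrees with the prediction (603,203). I thread it.

Emit:
move_arm(
  commands=[
    [[0.005,-0.0046,0.006,-0.2,0.3,-0.2,0],[0,0,0.014,0,0,0,0],[0,0,0,0,0,0,0],[0,0,0.0138,0,0,0,0],[0,0,0.0138,0,0,0,0],[0,0,0.0138,0,0,0,0],[0,0,0.0138,0,0,0,0],[0,0,0,0,0,0,0]],
  ],
)

```text
t: 70.35
eef_pos: [0.5931, 0.0205, 0.2228]
tool_rot: [0.214, 0.681, 0.668, 0.21]
contact_force: [-0.1, 0.3, -3.0]
gripper_width: 0.13
grasp_force: 88.5
```

```bash
python3 - <<'E'
from plan import *
k=dict(off=.0723,d=.0054)
check(k,-.015)
seat(k,-.015,.105)
E
```

```text
err [ 0.2  1.  -0.4] [-0.  -0.1  0.1] F [-0.1  0.3 -3. ] q [ 0.67  0.24 -0.97  2.18  1.05  0.39 -1.15] eye [ 0.5885 -0.0518  0.2272]
err mm, deg [ 0.2  1.  -0.4] [-0.  -0.1  0.1] [-0.1  0.3 -3. ]
11
[-0.0003,0,0.0148,0,0,0,0],[-0.0004,0,0.0149,0,-0.1,0.1,0],[-0.0003,0,0.0148,0,0,0,0],[0,-0.0013,0.0068,8.7,0,0,0],[0,-0.0013,0.0068,8.8,0,0,0],[0,-0.0014,0.0068,8.7,0,0,0],[0,-0.0013,0.0067,8.8,0,0,0],[0,0,0.025,0,0,0,0],[0,0,0.0251,0,0,0,0],[0,0,0.005,0,0,0,0],[0,0,0.005,0,0,0,0]
```

Emit:
move_arm(
  commands=[
    [[0,0,0.0148,0,0,0,0],[0,0,0.0148,0,0,0,0],[0,0,0.0148,0,0,0,0],[0.001,-0.0012,0.007,8.7,0,0,0],[0.001,-0.0012,0.007,8.7,0,0,0],[0.001,-0.0012,0.007,8.8,0,0,0],[0.001,-0.0012,0.007,8.8,0,0,0],[0,-0.002,0.002,3,0,0,0],[0,0,0,0,0,0,0]],
  ],
)

```text
t: 71.47
eef_pos: [0.6258, 0.0198, 0.1601]
tool_rot: [0.004, 0.717, 0.697, -0.001]
contact_force: [0.2, -0.0, -2.8]
gripper_width: 0.129
grasp_force: 88.5
```

```bash
python3 - <<'E'
from plan import *
down(dict(off=.0723,d=.0054),.105)
E
```

```text
err [2.1 1.1 0.5]
[ 0.2 -0.  -2.8]
6
[-0.0011,-0.0021,0.004,0.3,0.4,-0.4,0],[0,0,0.0243,0,0,0,0],[0,0,0.0242,0,0,0,0],[0,0,0.0027,0,0,0,0],[0,0,0.0026,0,0,0,0],[0,0,0.0027,0,0,0,0]
```

Emit:
move_arm(
  commands=[
    [[-0.001,-0.002,0.004,0.3,0.4,-0.4,0],[0,0,0.024,0,0,0,0],[0,0,0.024,0,0,0,0],[0,0,0.004,0,0,0,0],[0,0,0.003,0,0,0,0],[0,0,0,0,0,0,0],[0,0,0.0015,0,0,0,0],[0,0,0.0015,0,0,0,0],[0,0,0,0,0,0,0]],
  ],
)

```text
t: 72.6
eef_pos: [0.6232, 0.0187, 0.0981]
tool_rot: [0.001, 0.715, 0.7, -0.001]
contact_force: [2.0, -0.4, 1.3]
gripper_width: 0.134
grasp_force: 89.0
```

```bash
python3 - <<'E'
from plan import *
at(dict(off=.0723,d=.0054),.104);print(now()[1])
E
```

```text
tool-frame go [ 0.1  0.5 -0.5] [0.  0.2 0.1] F [ 2.  -0.4  1.3] w 0.134 q [ 0.5   0.72 -0.91  1.75  0.67  1.01 -0.68]
[0.6231692  0.01865433 0.09807463]
```

Emit:
move_arm(
  commands=[
    [[0,0,0.0015,0,0,0,0],[0,0,0,0,0,0,0],[0,0,-0.001,0,0,0,0.015],[0,0,0,0,0,0,0.04],[0,0,0,0,0,0,0.05],[0,0,0,0,0,0,0.06],[0,0,-0.03,0,0,0,0.06],[0,0,-0.06,0,0,0,0.085],[0,0,-0.06,0,0,0,0.085],[0.02,-0.02,-0.01,0,0,0,0.085],[0.02,-0.02,0,0,0,0,0.085],[0,0,0,0,0,0,0.085]],
  ],
)

```text
t: 74.1
eef_pos: [0.5816, 0.0625, 0.2568]
tool_rot: [0.001, 0.713, 0.701, -0.002]
contact_force: [-0.8, -0.9, 0.2]
gripper_width: 0.995
grasp_force: 0.0
```

```bash
python3 - <<'E'
from plan import *
a=imaging.read_camera("wrist");b=imaging.read_camera("scene");print(now()[1]);np.save("fin.npy",a)
s=cv2.resize(b[190:295,220:325],(420,420),interpolation=cv2.INTER_CUBIC)
cv2.imwrite("pics/fin.png",np.hstack([a[:,130:510],s])[...,::-1])
E
```

```text
[0.58344129 0.05979753 0.25638626]
```

View pics/fin.png

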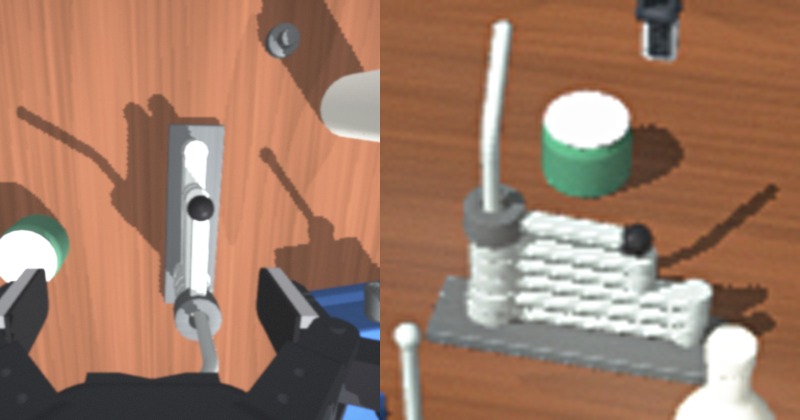

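The pile is square and flat, with the collar seated on top and its ball over the short bosses. It is in line with the foot, and the gripper is clear.

```bash
python3 -c "
from station import bot
print(bot.hand_in())"
```

```text
the job is handed in; nothing more can be done
None
```

The job is handed in: three long levers, then two short ones, then the stop collar are seated on the carrier in one flat, square pile, lined up with the long end of the foot to within about 2 degrees. The run took about 74 s of the 210 s allowed, and I did not touch the blank or the other things on the bench.

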